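# Gauge two tube sleeves on a leaning pin and sort them

## Robot

A 7-joint arm with a two-finger parallel gripper is mounted at the origin on the work surface. World frame = base frame: x ahead of the robot, y to its left, z up, the work surface at z = 0. Lengths are in mm, angles in degrees, forces in N, time in s.
With the tool pointing down it reaches from about 425 to 1025 mm from the base axis. Payload 9.4 kg.
Tool frame: the origin (TCP) lies on the centre line of the jaws, within the pads' length; the fingertips stand 8 mm ahead of it and the grasp point (between the pads) lies 11 mm behind it; y points along the fingers, x is the direction in which the jaws open and shut, and the axes are right-handed (so a half turn about y gives the same grasp; the last joint's range is limited). The gripper opens to 85 mm and grips with 20 to 120 N. Pads are 22 mm wide; open, the fingers measure 114 mm over their backs; the gripper's body (76 mm by 85 mm) begins 54 mm behind the grasp point. The pads swing forward as they close: fully open they stand 13 mm farther back than shut.
Start: joints at [63.214, 34.337, -0.143, 91.639, 0.103, 54.024, -4.572], TCP at [276.164, -670.341, 239.275] pointing down, gripper open.
Joint ranges: [-147.43, 147.43], [-19.82, 112.94], [-74.19, 73.91], [6.32, 146.72], [-59.91, 239.91], [6.04, 106.73], [-150.56, 150.56]. Speed limits (degrees/s): [127.2, 127.2, 172.46, 172.46, 180, 180, 180].

## Interface

Orientations are given as [roll, pitch, yaw] about the fixed x, y, z axes, in that order (R = Rz(yaw) Ry(pitch) Rx(roll)).
In Python, from station import bot gives the robot as it stands.
- The arm moves only by the shell command python3 -m pendant 'ROWS' [FORCE]. ROWS is JSON, a list that holds one entry, the list of rows, each a list of 7 numbers: the shift along the tool's x, y, z normalised to -1 to 1, where 1 is 0.04 m, then the turn, a rotation vector about the tool's x, y, z normalised to -1 to 1, where 1 is 90 degrees, then the gripper's target within -1 to 1 (fully open at 1, half-way at 0, shut at -1). A call has 1 to 12 rows; each row shifts and turns the commanded pose from where the row before left it, along the tool's axes as they then stand; what a row does not reach is not made up. A row lasts 1/12 s, in which the tool goes at most 41.7 mm and 7.16 degrees, less where a joint would pass 70% of its speed; a pose out of reach is approached as far as the arm can. A call with a number of a shift or a turn outside -1 to 1 is refused whole. A call with a gripper value outside its range is refused whole. The fingers move at their own pace and stop on an object; FORCE is the grip in N (left out, the last holds). Time passes only in rows, so rows that do not move let the fingers close. It gives the time, the measured TCP pose, the force and the opening at its end, in the units of the state.
- bot.sense(): the state, without advancing time (a new reading comes with each control period).
- bot.get_image(name): name is "side" or "top"; returns a dict with "pixels" (384x512x3 uint8, red, green, blue), "z_map" (384x512 float32, mm along the optical axis (not along the pixel's ray), 0 where there is no reading), "fov_y" (degrees; the focal length in pixels is half the picture's height over the tangent of half this angle, whatever the lens; pixels are square), "cx", "cy" (the principal point, pixels), "xyz" and "orientation" of the camera in the world. Camera axes: x right, y down, z forward; pixel columns grow to the right and rows downward; lengths in mm; the calibration is good to about 2 mm. A picture is of the moment at which its call begins.
- bot.hand_in(): hands the job in, once; it reports no verdict.
Trained networks look in a picture, given as the dict that the camera call returned (one of the last four; its "shot" number tells which), for a name from the list of things; names that differ only in an ending like _2 or _b are one class to them, and where a whole thing is asked for, a point or a joint stands for the part that bears it (a point fixed in the world has none). Each returns a list of dicts, best first, with "score" (0 to 1); they miss things now and then, are a little off and sometimes report something else, mostly with a low value. They report only what shows in the picture. A call takes as long as a camera call. They do not tell look-alikes from the thing itself.
- bot.search_frame(picture, query): "centre" ([x, y, z] in mm, in the coordinates of the camera as it stood for that picture, good to about 4 mm: the middle of the surface that is visible of it).
The state is a dict: "t": time; "joint_positions": joint angles; "joint_vel": joint speeds; "effort": joint torques, N m; "ee_pos": TCP position; "tcp_rot": TCP orientation; "force": force on the tool from outside, world axes, zero at the start; "moment": the same for the moment, N m; "opening": finger opening in mm.
Only numpy, scipy, OpenCV 4.12 (cv2) and the standard library are available. Lean on these libraries where they do the work, as an engineer would, in place of code of your own. Each camera call takes 0.05 s, during which the arm holds its last target.

## Task

Try the two white sleeves on the leaning steel gauge pin, one at a time: slide the sleeve down the pin as far as it goes without ramming it, take it off again, and sort it before you try the other. A sleeve that goes fully home onto the flange at the foot of the pin is to stand upright in the square tray; one that is stopped by the pin's shoulder is to stand upright in the round dish. Leave the bottle, the jar and the beaker alone.

Things in the scene. Friction and masses are not known exactly. Their poses are not given: they have to be found in the camera images.
- sleeve_a: White plastic sleeve, an open tube 60 mm long and 34 mm across outside, standing upright on the table; its bore is either 25 or 18 mm (walls 4.5 or 8 mm): the two sleeves look alike but for the bore, and the name does not tell which. Origin: centre of its lower end; z runs along its axis to the other end. About 50 g.
- sleeve_b: White plastic sleeve, an open tube 60 mm long and 34 mm across outside, standing upright on the table; its bore is either 25 or 18 mm (walls 4.5 or 8 mm): the two sleeves look alike but for the bore, and the name does not tell which. Origin: centre of its lower end; z runs along its axis to the other end. About 50 g.
- pin: Stepped steel gauge pin, 70 mm long, leaning 35 degrees towards its own -x side. Origin: on its axis, on top of the flange (42 mm across) at its foot; z runs along the pin to the tip. From the flange: 22 mm thick for 40 mm, a shoulder, then 15 mm thick for 30 mm with tapered tip. A 25 mm bore passes to the flange, 18 mm stops on the shoulder.
- gauge: Gauge stand that carries the pin: dark steel base plate 120 x 80 x 12 mm, fixed to the table, with a leaning post. Origin on the table; the plate's centre is 22 mm along +x of it. The pin's origin is at (20, 0, 60) mm in this frame.
- tray: Shallow square grey plastic tray, 114 x 114 mm outside and 20 mm high, walls and floor 5 mm, fixed. Origin: centre of its underside.
- dish: Shallow round steel dish, 120 mm across outside and 20 mm high, wall 4 mm, flat floor 5 mm, fixed. Origin: centre of its underside.
- reagent: Bystander: brown glass bottle with red cap, 72 mm across, 150 mm high. Origin: centre of its underside.
- jar: Bystander: clear jar with blue lid, 60 mm across, 80 mm high. Origin: centre of its underside.
- beaker: Bystander: glass beaker, 60 mm across, 70 mm high. Origin: centre of its underside.
There are look-alikes about, which are no part of the job. Leave any blue look-alike of the sleeve_a alone. Leave any purple look-alike of the tray alone.

How it is judged:
By the outcome, as a careful person would: the job done as asked, in the order asked, and still so for the second after the job is handed in, with the robot touching nothing.
It also fails if it takes over 70 s, if anything falls off the work surface, if the arm or the gripper's body presses on something with over 40 N, if the wrist force passes 120 N, or if a joint passes its speed limit or range.

## Working session

There is one attempt and no reset: what is moved stays moved. The work goes in short steps, Python scripts to look and compute and a shell command to move; the robot and the scene stay as the last step left them, time stands still between calls to the robot, and variables do not carry over. Pictures are saved under pics/ and viewed, and the job is handed in when it is done.

```bash
ls; mkdir -p pics; cat > h.py <<'E'
import numpy as np, cv2
from station import bot
from scipy.spatial.transform import Rotation as R
def shot(cam,fn):
    p=bot.get_image(cam); cv2.imwrite('pics/'+fn,p['pixels'][:,:,::-1]); return p
def c2w(p,c):
    return R.from_euler('xyz',p['orientation'],degrees=True).as_matrix()@np.array(c)+np.array(p['xyz'])
def w2pix(p,w):
    f=192/np.tan(np.radians(p['fov_y']/2)); c=R.from_euler('xyz',p['orientation'],degrees=True).as_matrix().T@(np.array(w)-np.array(p['xyz']))
    return p['cx']+f*c[0]/c[2],p['cy']+f*c[1]/c[2]
def cloud(p):
    f=192/np.tan(np.radians(p['fov_y']/2)); z=p['z_map']; v,u=np.mgrid[0:384,0:512]
    c=np.stack([(u-p['cx'])/f*z,(v-p['cy'])/f*z,z],-1)
    w=c@R.from_euler('xyz',p['orientation'],degrees=True).as_matrix().T+np.array(p['xyz']); w[z<=0]=np.nan; return w
E
python3 - <<'E'
from h import *
for cam in ['top','side']:
    p=shot(cam,cam+'1.png'); print(cam,p['xyz'],p['orientation'],p['fov_y'])
    for n in ['sleeve_a','pin','gauge','tray','dish','reagent','jar','beaker']:
        for d in bot.search_frame(p,n): 
            w=c2w(p,d['centre']); print(n,round(d['score'],2),w.round(),np.round(w2pix(p,w)))
print(bot.sense())
E
```

```text
pics
top [ 346.68894858  -13.50911171 1020.02425622] [-1.69430874e+02  1.65063945e-01 -9.06910798e+01] 57.870559913385
sleeve_a 0.74 [451. 324.  43.] [135. 221.]
sleeve_a 0.65 [ 602. -232.   52.] [330. 166.]
sleeve_a 0.44 [523. 336.  44.] [132. 196.]
pin 0.49 [538.  30.  71.] [238. 187.]
pin 0.41 [559. 445.  97.] [ 86. 180.]
pin 0.37 [ 599. -232.   52.] [330. 167.]
gauge 0.93 [534.  29.  12.] [240. 192.]
tray 0.79 [300. 179.   7.] [188. 274.]
tray 0.77 [629. 242.   2.] [170. 163.]
dish 0.81 [ 448. -322.    3.] [360. 220.]
dish 0.36 [532.  30.  14.] [240. 193.]
reagent 0.16 [627. 243.   2.] [169. 164.]
jar 0.58 [ 587. -427.   77.] [402. 168.]
beaker 0.72 [778. 129.  40.] [206. 111.]
side [113.00993013 669.2696173  738.02566056] [-129.41586658   -0.36160808 -146.9404721 ] 52.2246045276835
sleeve_a 0.75 [516. 344.  44.] [174. 300.]
sleeve_a 0.74 [446. 339.  42.] [201. 315.]
sleeve_a 0.58 [ 596. -223.   42.] [277. 160.]
pin 0.78 [528.  31.  73.] [251. 205.]
gauge 0.91 [528.  40.  15.] [249. 223.]
tray 0.71 [303. 181.   7.] [299. 302.]
tray 0.68 [622. 241.  10.] [171. 258.]
dish 0.82 [ 447. -329.    3.] [333. 169.]
reagent 0.7 [551. 473.  93.] [109. 324.]
jar 0.6 [ 585. -422.   49.] [309. 132.]
beaker 0.78 [761. 134.  51.] [157. 201.]
{'t': 0.9, 'joint_positions': array([63.21466225, 34.33597569, -0.14306145, 91.64063903,  0.10477017,
       54.02249886, -4.572565  ]), 'joint_vel': array([-0.02430787,  0.10952074, -0.00970764, -0.05337201, -0.00100077,
        0.02064224, -0.00744541]), 'effort': array([ 8.74451653e-04, -7.76216984e+01,  1.56405833e+00, -2.58397740e+01,
        1.24809472e-02,  1.82215164e-03,  1.85929800e-06]), 'ee_pos': array([ 276.14972953, -670.34006343,  239.28120618]), 'tcp_rot': array([-9.00039995e+01, -1.33384391e-03, -6.76075473e+01]), 'force': array([-0.0965638 , -0.59693494,  0.54009433]), 'moment': array([ 0.04420591, -0.03596971,  0.02775872]), 'opening': 85.47883589717271}
```

View pics/top1.png

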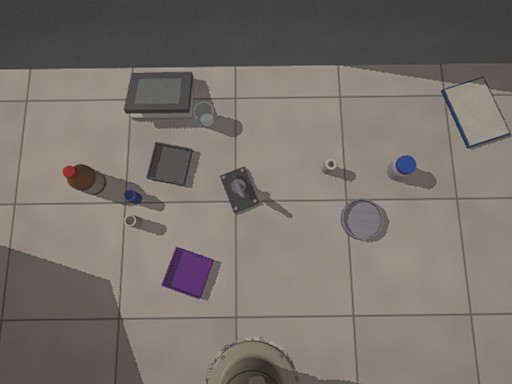

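View pics/side1.png

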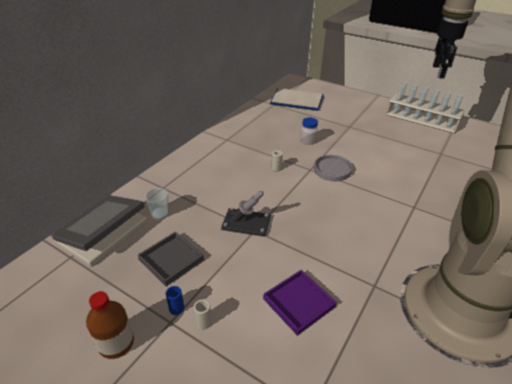

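```bash
python3 - <<'E'
from h import *
def pr(n,a): print(n,np.array(a).round(1))
P={c:bot.get_image(c) for c in ['top','side']}
for c,p in P.items():
    w=cloud(p); px=p['pixels'].astype(int)
    for nm,c0,r in [('sA',(449,332),40),('sB',(599,-228),45)]:
        m=(np.hypot(w[...,0]-c0[0],w[...,1]-c0[1])<r)&(w[...,2]>12)&(px.min(-1)>0)
        q=w[m]; t=q[q[:,2]>52]; 
        # exclude blue
        b=px[m]; q=q[(b[:,2]-b[:,0])<30]; t=q[q[:,2]>54]
        pr(c+nm,[len(q),*np.median(t,0),*(t.min(0)+t.max(0))/2,*np.ptp(t,axis=0), q[:,2].max()])
    m=(np.hypot(w[...,0]-530,w[...,1]-30)<110)&(w[...,2]>5)&(w[...,2]<18); q=w[m]
    rect=cv2.minAreaRect(q[:,:2].astype(np.float32)); print('plate',rect,len(q),np.median(q[:,2]))
    for nm,c0 in [('tray',(625,242)),('dish',(448,-325))]:
        m=(np.hypot(w[...,0]-c0[0],w[...,1]-c0[1])<85)&(w[...,2]>14)&(w[...,2]<30);q=w[m]
        print(nm,cv2.minAreaRect(q[:,:2].astype(np.float32)),cv2.minEnclosingCircle(q[:,:2].astype(np.float32)),len(q))
    m=(np.hypot(w[...,0]-530,w[...,1]-30)<110)&(w[...,2]>30); q=w[m]
    for z in range(30,130,8):
        s=q[(q[:,2]>z)&(q[:,2]<z+8)]
        if len(s): pr(z,[len(s),*s.mean(0)])
    x0={'top':(190,140,100,90),'side':(200,170,100,80)}[c]
    a=p['pixels'][x0[1]:x0[1]+x0[3],x0[0]:x0[0]+x0[2],::-1]
    cv2.imwrite(f'pics/pin_{c}.png',cv2.resize(a,None,fx=6,fy=6,interpolation=2))
E
```

```text
topsA [162.  451.1 331.4  58.7 450.3 331.   58.7  30.9  32.    8.1  62.7]
topsB [ 155.   604.8 -233.3   58.6  604.3 -232.7   58.7   32.3   30.9    8.6
   63. ]
plate ((538.1441040039062, 15.299171447753906), (166.15330505371094, 168.734130859375), 39.80103302001953) 834 11.121209253277698
tray ((625.255615234375, 239.470458984375), (114.53379821777344, 114.68462371826172), 78.22279357910156) ((625.9871826171875, 238.91990661621094), 78.51319122314453) 274
dish ((451.2134094238281, -325.2455139160156), (117.92610168457031, 118.34931945800781), 25.670507431030273) ((451.7917175292969, -325.81634521484375), 60.32002258300781) 205
30 [ 30.  577.3  44.4  34.7]
38 [ 12.  571.3  43.3  40.4]
46 [  6.  534.9  26.1  52.1]
54 [ 32.  541.5  33.3  58.2]
62 [ 59.  552.6  32.7  66.1]
70 [ 15.  544.9  34.6  73.1]
78 [ 10.  539.4  27.2  80.3]
86 [ 16.  528.6  27.7  89.5]
94 [ 22.  526.3  23.8  96.5]
102 [  7.  519.5  19.8 106.2]
110 [ 26.  509.4  18.1 114.4]
118 [  2.  504.8  17.7 118.8]
sidesA [401.  448.3 333.2  59.1 449.6 333.   57.9  33.3  33.3   7.4  61.6]
sidesB [ 184.   602.8 -231.3   58.6  60
[... 169 characters left out ...]
337727
tray ((624.11181640625, 239.78457641601562), (114.67549896240234, 115.73575592041016), 78.30068969726562) ((623.9622802734375, 239.54830932617188), 79.06397247314453) 433
dish ((449.3931884765625, -324.8591613769531), (118.864501953125, 120.32102966308594), 26.590059280395508) ((448.6224060058594, -324.557861328125), 62.221839904785156) 193
30 [ 57.  566.9  46.5  34.5]
38 [ 29.  557.1  45.3  41.3]
46 [ 39.  538.1  36.5  50.3]
54 [ 31.  535.8  45.2  58.5]
62 [ 63.  544.5  38.3  66.1]
70 [ 33.  538.   35.1  73.2]
78 [ 23.  527.1  33.3  82.2]
86 [ 30.  522.4  30.1  89.8]
94 [ 27.  519.   27.1  98. ]
102 [ 19.  510.3  23.4 106.6]
110 [ 22.  507.3  20.6 114.1]
118 [  6.  505.9  17.4 118.8]
```

View pics/pin_top.png

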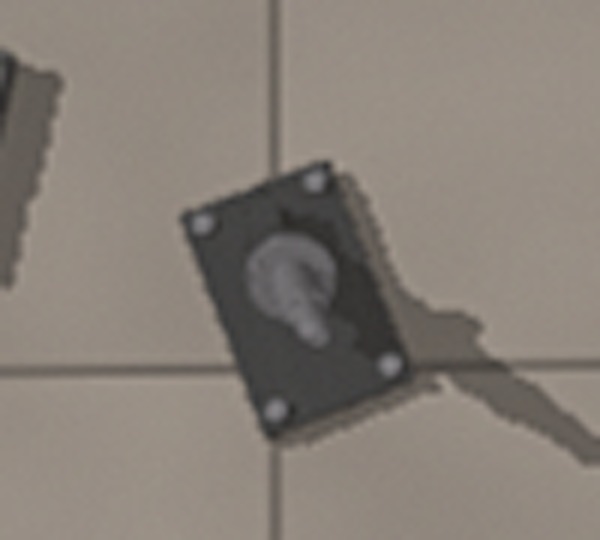

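View pics/pin_side.png

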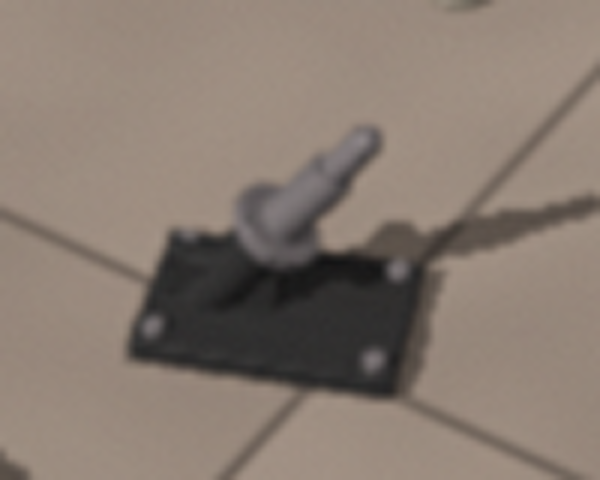

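```bash
cat > pinfit.py <<'E'
from h import *
from scipy.optimize import least_squares
def fit(p,verbose=1):
    w=cloud(p); px=p['pixels'].astype(int)
    m=(np.hypot(w[...,0]-530,w[...,1]-30)<90)&(w[...,2]>6)&(w[...,2]<16)&(px.max(-1)<85)
    m=cv2.morphologyEx(m.astype(np.uint8),cv2.MORPH_OPEN,np.ones((3,3)))>0
    rect=cv2.minAreaRect(w[m][:,:2].astype(np.float32))
    m2=(np.hypot(w[...,0]-530,w[...,1]-30)<60)&(w[...,2]>50)
    q=w[m2]
    def res(v,q=q,ret=0):
        x,y,yaw=v; g=np.array([x,y,0]); Z=R.from_euler('z',yaw,degrees=True).as_matrix()
        o=g+Z@np.array([20,0,60.]); a=Z@np.array([-np.sin(np.radians(35)),0,np.cos(np.radians(35))])
        s=(q-o)@a; r=np.linalg.norm(q-o-s[:,None]*a,axis=1)
        rt=np.where(s>40,7.5,11.)
        d1=np.where(s>2,r-rt,20)                   # pin
        d2=np.where(r<21,s,np.hypot(r-21,np.maximum(s,0)))  # flange top
        d3=np.where(r<7.5,s-70,20)
        d=np.stack([d1,d2,d3]); i=np.abs(d).argmin(0); d=d[i,np.arange(len(q))]
        if ret: return o,a,s,r
        return d
    best=None
    for yaw in (5,20,35):
        s=least_squares(res,[525,25,yaw],loss='soft_l1',f_scale=1.5)
        if best is None or s.cost<best.cost: best=s
    o,a,_,_=res(best.x,ret=1)
    if verbose: print('plate',rect,'fit',best.x.round(1),'cost',round(best.cost,1),len(q),'o',o.round(1),'a',a.round(3),'tip',(o+70*a).round(1))
    return o,a,best.x
if __name__=='__main__':
    for c in ['top','side']: fit(bot.get_image(c))
E
python3 pinfit.py
```

```text
plate ((544.4500732421875, 30.676437377929688), (119.77429962158203, 79.35123443603516), 20.523147583007812) fit [524.2  23.1  20.1] cost 215.3 194 o [543.  30.  60.] a [-0.539 -0.197  0.819] tip [505.3  16.2 117.3]
plate ((542.2140502929688, 31.377117156982422), (119.59925842285156, 83.23475646972656), 21.025657653808594) fit [523.2  22.8  20.3] cost 368.9 281 o [541.9  29.7  60. ] a [-0.538 -0.199  0.819] tip [504.3  15.8 117.3]
```

```bash
cat >> h.py <<'E'
def delta(pos,rot=None,fr=True):
    s=bot.sense(); M=R.from_euler('xyz',s['tcp_rot'],degrees=True)
    d=M.inv().apply(np.array(pos)-s['ee_pos'])
    print('t',round(s['t'],2),'pos',np.round(s['ee_pos'],1),'rot',np.round(s['tcp_rot'],1),'open',round(s['opening'],1),'F',np.round(s['force'],1))
    print('shift units',np.round(d/40,3),'mm',np.round(d,1))
    if rot is not None:
        print('turn units',np.round((M.inv()*rot).as_rotvec(degrees=True)/90,4))
DOWN=R.from_euler('z',-69.8,degrees=True)*R.from_euler('x',-90,degrees=True)
LEAN=DOWN*R.from_euler('x',35,degrees=True)
E
python3 -m pendant '[[[-0.2,0,0.4,0,0,0,1],[-0.4,0,0.7,0,0,0,1],[-0.5,0,0.84,0,0,0,1],[-0.5,0,0.84,0,0,0,1],[-0.5,0,0.84,0,0,0,1],[-0.5,0,0.84,0,0,0,1],[-0.5,0,0.84,0,0,0,1],[-0.5,0,0.84,0,0,0,1],[-0.5,0,0.84,0,0,0,1],[-0.5,0,0.84,0,0,0,1],[-0.5,0,0.84,0,0,0,1],[-0.5,0,0.84,0,0,0,1]]]' 40
python3 - <<'E'
from h import *
delta((603.7,-232.3,130),DOWN)
E
```

```text
t: 2.1
ee_pos: [543.2, -316.1, 239.5]
tcp_rot: [-90.0, -0.0, -67.6]
force: [-0.5, -0.2, 0.8]
opening: 85.1
t 2.1 pos [ 543.2 -316.1  239.5] rot [-90.   -0.  -67.6] open 85.1 F [-0.5 -0.2  0.8]
shift units [-1.361  2.738  2.196] mm [-54.5 109.5  87.8]
turn units [-0.0002  0.0246  0.0001]
```

```bash
python3 -m pendant '[[[-0.5,0,0.8,0,0.0246,0,1],[-0.45,0.3,0.7,0,0,0,1],[-0.3,0.7,0.5,0,0,0,1],[-0.11,0.8,0.2,0,0,0,1],[0,0.6,0,0,0,0,1],[0,0.34,0,0,0,0,1],[0,0,0,0,0,0,1]]]'
python3 - <<'E'
from h import *
delta((603.7,-232.3,36),DOWN)
p=shot('side','s2.png'); a=p['pixels'][90:220,210:370,::-1]; cv2.imwrite('pics/s2.png',cv2.resize(a,None,fx=4,fy=4))
E
```

```text
t: 2.68
ee_pos: [603.4, -234.4, 126.4]
tcp_rot: [-90.2, 0.2, -69.7]
force: [-1.3, 0.6, -0.4]
opening: 85.3
t 2.68 pos [ 603.4 -234.4  126.4] rot [-90.2   0.2 -69.7] open 85.3 F [-1.3  0.6 -0.4]
shift units [-0.039  2.26   0.035] mm [-1.6 90.4  1.4]
turn units [ 0.0026  0.0006 -0.0022]
```

View pics/s2.png

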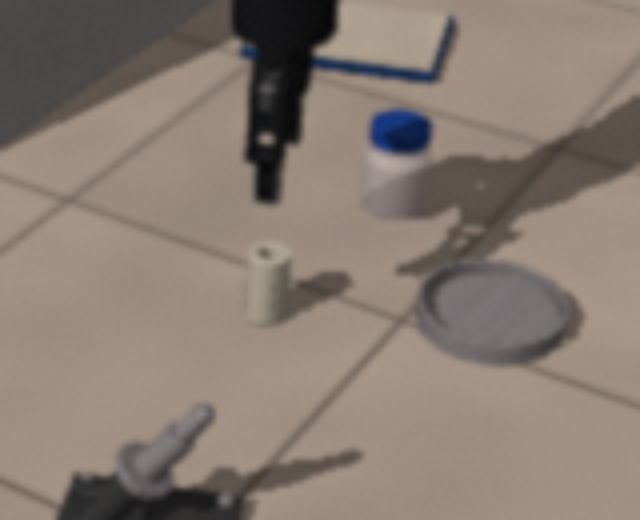

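The picture shows the gripper right above sleeve B (upright, its top at about (268,252) in the crop). B's hole looks small. I'll descend.

```bash
python3 -m pendant '[[[-0.04,0.3,0.03,0,0,0,1],[0,0.5,0,0,0,0,1],[0,0.5,0,0,0,0,1],[0,0.5,0,0,0,0,1],[0,0.3,0,0,0,0,1],[0,0.16,0,0,0,0,1],[0,0,0,0,0,0,1]]]'
python3 - <<'E'
from h import *
delta((603.7,-232.3,36),DOWN)
E
```

```text
t: 3.32
ee_pos: [605.2, -234.2, 38.5]
tcp_rot: [-90.0, 0.0, -69.8]
force: [0.4, 0.9, 0.2]
opening: 85.6
t 3.32 pos [ 605.2 -234.2   38.5] rot [-90.    0.  -69.8] open 85.6 F [0.4 0.9 0.2]
shift units [-0.056  0.063 -0.019] mm [-2.3  2.5 -0.8]
turn units [ 0.0005 -0.0003 -0.0004]
```

```bash
python3 -m pendant '[[[-0.05,0.05,-0.02,0,0,0,-1],[0,0,0,0,0,0,-1],[0,0,0,0,0,0,-1],[0,0,0,0,0,0,-1],[0,0,0,0,0,0,-1],[0,0,0,0,0,0,-1],[0,0,0,0,0,0,-1],[0,0,0,0,0,0,-1],[0,0,0,0,0,0,-1],[0,0,0,0,0,0,-1]]]' 50
python3 - <<'E'
from h import *
delta((603.7,-232.3,250),DOWN)
E
```

```text
t: 4.15
ee_pos: [604.5, -232.8, 38.3]
tcp_rot: [-89.9, -0.0, -69.8]
force: [-0.4, -0.1, 5.2]
opening: 33.3
t 4.15 pos [ 604.5 -232.8   38.3] rot [-89.9  -0.  -69.8] open 33.3 F [-0.4 -0.1  5.2]
shift units [-0.014 -5.292 -0.008] mm [  -0.6 -211.7   -0.3]
turn units [-0.0007 -0.0003  0.0005]
```

```bash
python3 -m pendant '[[[0,-0.3,0,0,0,0,-1],[0,-0.6,0,0,0,0,-1],[0,-0.9,0,0,0,0,-1],[0,-0.9,0,0,0,0,-1],[0,-0.9,0,0,0,0,-1],[0,-0.5,0,0,0,0,-1],[0,-0.2,0,0,0,0,-1],[0,0,0,0.03,0,0,-1],[0,0,0,0.06,0,0,-1],[0,0,0,0.07,0,0,-1],[0,0,0,0.07,0,0,-1],[0,0,0,0.07,0,0,-1]]]'
python3 - <<'E'
from h import *
delta((470.9,3.5,210),LEAN)
E
```

```text
t: 5.15
ee_pos: [603.4, -232.2, 209.1]
tcp_rot: [-63.9, -0.0, -69.8]
force: [0.3, 0.5, -2.3]
opening: 33.5
t 5.15 pos [ 603.4 -232.2  209.1] rot [-63.9  -0.  -69.8] open 33.5 F [ 0.3  0.5 -2.3]
shift units [-6.673 -0.496 -0.949] mm [-266.9  -19.8  -37.9]
turn units [0.0988 0.0005 0.0003]
```

```bash
python3 -m pendant '[[[-0.3,0,0,0.06,0,0,-1],[-0.6,0,0,0.029,0,0,-1],[-0.9,0,0,0,0,0,-1],[-0.9,0,0,0,0,0,-1],[-0.9,0,0,0,0,0,-1],[-0.9,0,0,0,0,0,-1],[-0.9,0,0,0,0,0,-1],[-0.7,0,0,0,0,0,-1],[-0.4,0,0,0,0,0,-1],[-0.17,0,0,0,0,0,-1],[0,0,0,0,0,0,-1]]]'
python3 - <<'E'
from h import *
delta((470.9,3.5,168.9),LEAN)
E
```

```text
t: 6.07
ee_pos: [536.9, -43.6, 241.5]
tcp_rot: [-58.9, 2.0, -68.3]
force: [0.5, -0.1, -0.1]
opening: 32.9
t 6.07 pos [536.9 -43.6 241.5] rot [-58.9   2.  -68.3] open 32.9 F [ 0.5 -0.1 -0.1]
shift units [-1.64   1.035 -1.909] mm [-65.6  41.4 -76.4]
turn units [ 0.0436  0.0019 -0.0272]
```

```bash
python3 - <<'E'
from h import *
s=bot.sense(); print(s['joint_positions'].round(1),s['joint_vel'].round(1))
E
```

```text
[ 32.9  19.2 -31.4 133.1 -59.9   6.1  -5.1] [ 2.1  1.6  0.6 -1.2  0.1 -0.6  1.7]
```

```bash
python3 - <<'E'
from h import *
delta((590,-140,210),DOWN)
s=bot.sense();M=R.from_euler('xyz',s['tcp_rot'],degrees=True); print(M.inv().apply(np.array([590,-140,210.])-s['ee_pos'])/40, DOWN.inv().apply(np.array([590,-140,210.])-s['ee_pos'])/40)
E
```

```text
t 6.07 pos [536.9 -43.6 241.5] rot [-58.9   2.  -68.3] open 32.9 F [ 0.5 -0.1 -0.1]
shift units [ 2.756  0.771 -0.066] mm [110.2  30.8  -2.6]
turn units [-0.3453  0.0101 -0.0257]
[ 2.75589243  0.77068249 -0.06568238] [2.72078705 0.78774554 0.41229062]
```

```bash
python3 -m pendant '[[[0.3,0,0,-0.04,0.002,-0.004,-1],[0.6,0,0,-0.07,0.002,-0.005,-1],[0.7,0,0,-0.075,0.002,-0.005,-1],[0.6,0,0,-0.075,0.002,-0.005,-1],[0.4,0,0,-0.06,0.002,-0.005,-1],[0.15,0,0,-0.025,0,-0.002,-1],[0,0,0,0,0,0,-1]]]'
python3 - <<'E'
from h import *
delta((590,-140,39),DOWN)
s=bot.sense(); print(s['joint_positions'].round(1))
E
```

```text
t: 6.65
ee_pos: [571.4, -107.0, 231.9]
tcp_rot: [-79.2, 1.5, -68.9]
force: [0.9, 0.6, 0.0]
opening: 33.0
t 6.65 pos [ 571.4 -107.   231.9] rot [-79.2   1.5 -68.9] open 33.0 F [0.9 0.6 0. ]
shift units [ 1.065  4.737 -0.767] mm [ 42.6 189.5 -30.7]
turn units [-0.12    0.0083 -0.0178]
[ -3.4  23.   16.6 117.9 -24.7  33.9 -37.8]
```

```bash
python3 -m pendant '[[[0,0,0,-0.06,0.004,-0.009,-1],[0,0,0,-0.06,0.004,-0.009,-1],[0,0,0,0,0,0,-1],[0,0,0,0,0,0,-1]]]'
python3 - <<'E'
from h import *
delta((590,-140,39),DOWN)
s=bot.sense(); print(s['joint_positions'].round(1))
E
```

```text
t: 6.98
ee_pos: [568.9, -105.1, 231.2]
tcp_rot: [-89.8, 0.2, -69.7]
force: [-0.4, -0.4, -0.2]
opening: 33.5
t 6.98 pos [ 568.9 -105.1  231.2] rot [-89.8   0.2 -69.7] open 33.5 F [-0.4 -0.4 -0.2]
shift units [1.022 4.801 0.175] mm [ 40.9 192.1   7. ]
turn units [-0.0022  0.0009 -0.0027]
[-11.6  26.2  23.7 112.8 -15.3  43.9 -48.6]
```

```bash
python3 -m pendant '[[[0.3,0.3,0.05,-0.002,0,-0.003,-1],[0.5,0.7,0.12,0,0,0,-1],[0.22,0.9,0,0,0,0,-1],[0,0.9,0,0,0,0,-1],[0,0.8,0,0,0,0,-1],[0,0.6,0,0,0,0,-1],[0,0.3,0,0,0,0,-1],[0,0.15,0,0,0,0,-1],[0,0.08,0,0,0,0,-1],[0,0,0,0,0,0,-1]]]'
python3 - <<'E'
from h import *
delta((590,-140,39),DOWN)
p=shot('side','s3.png'); a=p['pixels'][90:250,180:340,::-1]; cv2.imwrite('pics/s3.png',cv2.resize(a,None,fx=4,fy=3.7))
E
```

```text
t: 7.82
ee_pos: [589.1, -143.0, 43.8]
tcp_rot: [-90.0, -0.1, -69.9]
force: [-0.6, -0.1, -0.2]
opening: 33.4
t 7.82 pos [ 589.1 -143.    43.8] rot [-90.   -0.1 -69.9] open 33.4 F [-0.6 -0.1 -0.2]
shift units [-0.064  0.119  0.047] mm [-2.6  4.8  1.9]
turn units [ 0.0002 -0.0011  0.0015]
```

View pics/s3.png

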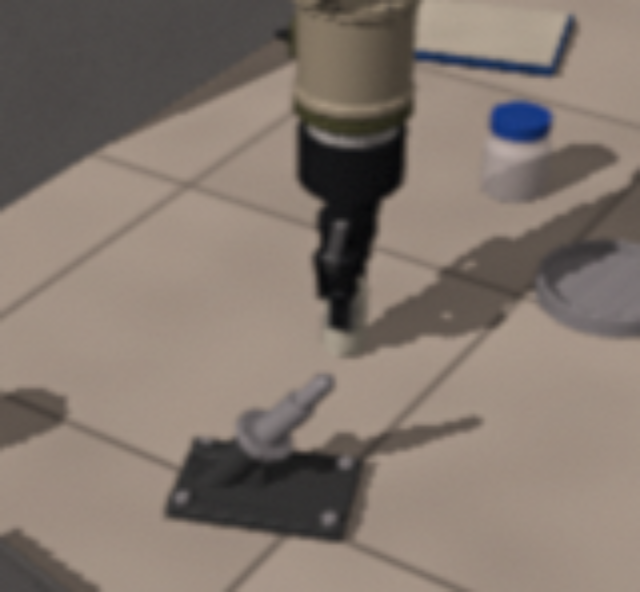

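```bash
python3 -m pendant '[[[0,0.05,0,0,0,0,-1],[0,0.04,0,0,0,0,-1],[0,0,0,0,0,0,-1]]]'; python3 -m pendant '[[[0,0.03,0,0,0,0,-1],[0,0,0,0,0,0,-1]]]'
```

```text
t: 8.12
ee_pos: [589.5, -141.9, 40.4]
tcp_rot: [-90.0, -0.1, -69.8]
force: [-0.1, 0.1, -1.2]
opening: 33.0
t: 8.28
ee_pos: [589.3, -142.0, 38.7]
tcp_rot: [-90.1, -0.1, -69.8]
force: [0.3, 0.6, -0.7]
opening: 32.9
```

```bash
python3 -m pendant '[[[0,0.02,0,0,0,0,-1],[0,0.0,0,0,0,0,-1]]]'; python3 -m pendant '[[[0,0.02,0,0,0,0,-1],[0,0,0,0,0,0,-1]]]'
```

```text
t: 8.45
ee_pos: [589.3, -142.1, 38.3]
tcp_rot: [-90.0, -0.1, -69.8]
force: [-1.4, 0.3, 5.7]
opening: 33.2
t: 8.62
ee_pos: [589.4, -142.2, 38.2]
tcp_rot: [-90.0, -0.1, -69.8]
force: [-2.5, 0.2, 15.3]
opening: 33.1
```

```bash
python3 -m pendant '[[[0,-0.03,0,0,0,0,0.8],[0,0,0,0,0,0,0.8],[0,0,0,0,0,0,0.8],[0,0,0,0,0,0,0.8],[0,0,0,0,0,0,0.8],[0,0,0,0,0,0,0.8],[0,0,0,-0.04,0,0,0.8],[0,0,0,-0.07,0,0,0.8],[0,0,0,-0.07,0,0,0.8],[0,0,0,-0.042,0,0,0.8],[0,0,0,0,0,0,0.8]]]'
python3 - <<'E'
from h import *
delta((589.4,-142.2,38),DOWN*R.from_euler('x',-20,degrees=True))
s=bot.sense(); print(s['joint_positions'].round(1))
E
```

```text
t: 9.53
ee_pos: [591.4, -139.4, 36.4]
tcp_rot: [-110.2, -0.1, -69.5]
force: [0.8, 0.7, -0.2]
opening: 76.8
t 9.53 pos [ 591.4 -139.4   36.4] rot [-1.102e+02 -1.000e-01 -6.950e+01] open 76.8 F [ 0.8  0.7 -0.2]
shift units [ 0.048 -0.013 -0.079] mm [ 1.9 -0.5 -3.2]
turn units [0.0023 0.0025 0.0022]
[-12.6  51.2  27.  103.5 -14.9  48.  -49.2]
```

```bash
python3 -m pendant '[[[0.04,0,-0.07,-0.06,0,0,0.8],[0,0,0,-0.051,0,0,0.8],[0,0,0,0,0,0,0.8],[0,0,0,0,0,0,0.8]]]'
python3 - <<'E'
from h import *
delta((589.4,-142.2,38),DOWN*R.from_euler('x',-30,degrees=True))
s=bot.sense(); print(s['joint_positions'].round(1))
for c in ['top','side']:
    p=bot.get_image(c); w=cloud(p); px=p['pixels'].astype(int)
    m=(np.hypot(w[...,0]-589,w[...,1]+142)<30)&(w[...,2]>10)&(w[...,2]<64)&(px.min(-1)>110); q=w[m]; print(c,len(q),np.median(q,0),q.min(0),q.max(0))
    u,v=w2pix(p,(589,-142,40)); u=int(u);v=int(v)
    cv2.imwrite(f'pics/g3{c}.png',cv2.resize(p['pixels'][v-50:v+50,u-60:u+60,::-1],None,fx=5,fy=5,interpolation=2))
E
```

```text
t: 9.87
ee_pos: [586.9, -144.5, 38.0]
tcp_rot: [-119.9, -0.1, -69.8]
force: [-0.6, 0.1, -0.1]
opening: 76.9
t 9.87 pos [ 586.9 -144.5   38. ] rot [-1.199e+02 -1.000e-01 -6.980e+01] open 76.9 F [-0.6  0.1 -0.1]
shift units [-0.032 -0.039  0.069] mm [-1.3 -1.6  2.7]
turn units [-0.0008 -0.0005  0.0007]
[-14.5  55.4  29.8  98.  -11.5  58.6 -52. ]
top 50 [ 590.07238026 -144.80641852   59.23736287] [ 576.43870863 -159.19306563   10.26667663] [ 607.20061035 -126.61407119   63.5680521 ]
side 14 [ 587.50753944 -130.62677282   16.77817919] [ 579.02937769 -155.2742731    10.77651942] [ 602.80210274 -125.57760126   61.14173171]
```

View pics/g3side.png

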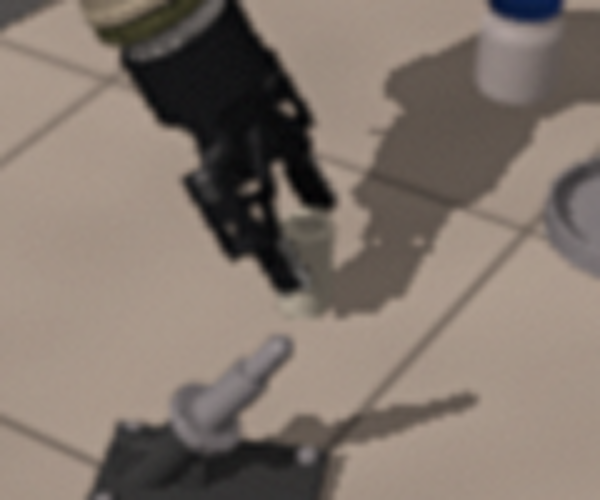

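```bash
python3 -m pendant '[[[-0.03,-0.04,0.07,0,0,0,0.8],[0,0,0,0,0,0,-1],[0,0,0,0,0,0,-1],[0,0,0,0,0,0,-1],[0,0,0,0,0,0,-1],[0,0,0,0,0,0,-1],[0,0,0,0,0,0,-1],[0,0,0,0,0,0,-1],[0,0,0,0,0,0,-1]]]' 60
python3 - <<'E'
from h import *
delta((560,-50,200),DOWN*R.from_euler('x',5,degrees=True))
E
```

```text
t: 10.72
ee_pos: [589.9, -142.5, 39.7]
tcp_rot: [-120.0, -0.1, -69.8]
force: [1.2, 0.6, 5.9]
opening: 33.1
t 10.72 pos [ 589.9 -142.5   39.7] rot [-1.20e+02 -1.00e-01 -6.98e+01] open 33.1 F [1.2 0.6 5.9]
shift units [-2.419 -3.522 -1.927] mm [ -96.8 -140.9  -77.1]
turn units [ 0.3892 -0.0007  0.0014]
```

```bash
python3 -m pendant '[[[0,-0.26,-0.15,0,0,0,-1],[0,-0.52,-0.3,0,0,0,-1],[0,-0.78,-0.45,0,0,0,-1],[0,-0.78,-0.45,0,0,0,-1],[0,-0.61,-0.35,0,0,0,-1],[0,-0.35,-0.2,0,0,0,-1],[0,0,0,0.04,0,0,-1],[0,0,0,0.07,0,0,-1],[0,0,0,0.075,0,0,-1],[0,0,0,0.075,0,0,-1],[0,0,0,0.075,0,0,-1],[0,0,0,0.054,0,0,-1]]]'
python3 - <<'E'
from h import *
delta((469.8,3.1,190),DOWN*R.from_euler('x',5,degrees=True))
s=bot.sense(); print(s['joint_positions'].round(1))
E
```

```text
t: 11.72
ee_pos: [589.0, -142.9, 193.2]
tcp_rot: [-84.7, -0.2, -69.9]
force: [-0.0, -0.1, -0.6]
opening: 33.1
t 11.72 pos [ 589.  -142.9  193.2] rot [-84.7  -0.2 -69.9] open 33.1 F [-0.  -0.1 -0.6]
shift units [-4.452 -0.084 -1.545] mm [-178.1   -3.4  -61.8]
turn units [-0.0035 -0.0012  0.0029]
[ -6.1  29.4  22.9 114.5 -23.9  35.8 -37.1]
```

```bash
python3 -m pendant '[[[-0.3,0,-0.1,0,0,0,-1],[-0.6,0,-0.2,0,0,0,-1],[-0.8,0,-0.3,0,0,0,-1],[-0.8,0,-0.3,0,0,0,-1],[-0.8,0,-0.3,0,0,0,-1],[-0.6,0,-0.2,0,0,0,-1],[-0.4,0,-0.1,0,0,0,-1],[-0.15,0,-0.04,0,0,0,-1],[0,0,0,0,0,0,-1]]]'
python3 - <<'E'
from h import *
delta((469.8,3.1,170.5),DOWN*R.from_euler('x',5,degrees=True))
s=bot.sense(); print(s['joint_positions'].round(1))
for c in ['top','side']:
    p=bot.get_image(c)
    u,v=w2pix(p,(490,10,140)); u=int(u);v=int(v)
    cv2.imwrite(f'pics/g4{c}.png',cv2.resize(p['pixels'][v-40:v+40,u-50:u+50,::-1],None,fx=6,fy=6,interpolation=2))
E
```

```text
t: 12.47
ee_pos: [470.5, 5.8, 185.8]
tcp_rot: [-85.1, -0.1, -69.6]
force: [1.6, 0.8, -0.6]
opening: 32.9
t 12.47 pos [470.5   5.8 185.8] rot [-85.1  -0.1 -69.6] open 32.9 F [ 1.6  0.8 -0.6]
shift units [ 0.057  0.378 -0.071] mm [ 2.3 15.1 -2.9]
turn units [0.0012 0.0019 0.0007]
[-24.9  21.9  24.2 131.5 -24.2  25.6 -50.6]
```

View pics/g4side.png

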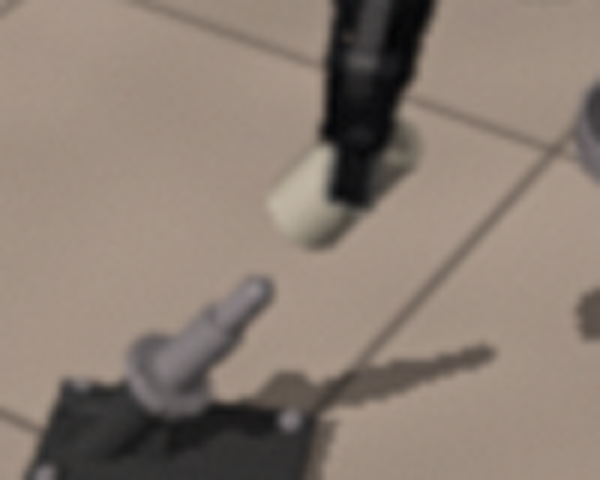

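View pics/g4top.png

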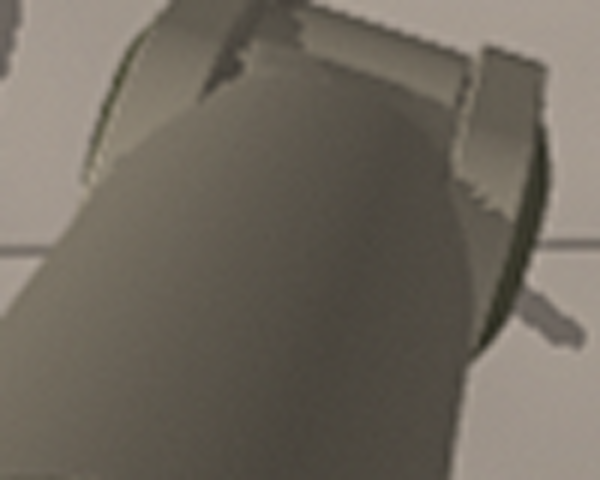

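```bash
cat > slv.py <<'E'
from h import *
from scipy.optimize import least_squares
import pinfit
def go(L=40.):
    s=bot.sense(); M=R.from_euler('xyz',s['tcp_rot'],degrees=True); t=np.array(s['ee_pos'])
    p=bot.get_image('side'); o,a,_=pinfit.fit(p,0)
    w=cloud(p); px=p['pixels'].astype(int)
    # nominal: sleeve axis in tool frame = opposite of y turned 30 about x
    ax0=M.apply(R.from_euler('x',30,degrees=True).apply([0,-1.,0]))
    b0=t-L*ax0
    sq=(w-b0)@ax0; r=np.linalg.norm(w-b0-sq[...,None]*ax0,axis=-1)
    m=(r<25)&(sq>-8)&(sq<66)&(px.min(-1)>70)&((px[...,0]-px[...,2])>12)
    m=cv2.erode(m.astype(np.uint8),np.ones((2,2)))>0
    q=w[m]
    e1=np.cross(ax0,[0,0,1]);e1/=np.linalg.norm(e1);e2=np.cross(ax0,e1)
    def ax(v): 
        d=ax0+v[2]*e1+v[3]*e2; return d/np.linalg.norm(d)
    def res(v):
        d=ax(v); b=b0+v[0]*e1+v[1]*e2; k=q-b; ss=k@d
        return np.r_[np.linalg.norm(k-ss[:,None]*d,axis=1)-17, v[2]*20,v[3]*20]
    f=least_squares(res,[0,0,0,0],loss='soft_l1',f_scale=1)
    d=ax(f.x); b=b0+f.x[0]*e1+f.x[1]*e2; ss=(q-b)@d; lo=np.percentile(ss,2); b=b+d*lo*0
    print('n',len(q),'fit',f.x.round(3),'cost',round(f.cost,1),'s range',np.percentile(ss,[1,99]).round(1))
    print('sleeve axis',d.round(3),'pin axis',a.round(3),'angle',np.degrees(np.arccos(d@a)).round(1))
    # offset of sleeve axis from pin axis at tip & bottom
    for nm,pt in [('bottom',b),('mid',b+30*d)]:
        k=pt-o; sp=k@a; off=k-sp*a; print(nm,'s along pin',sp.round(1),'offset world',off.round(1),'tool',M.inv().apply(off).round(1))
    print('a in tool',M.inv().apply(a).round(3),'rotvec to align (tool units/90)',(M.inv().apply(np.cross(d,a))*180/np.pi/90).round(4))
if __name__=='__main__': go()
E
python3 slv.py; python3 pinfit.py
```

```text
n 124 fit [-2.25   3.542  0.046 -0.093] cost 88.4 s range [ 4.4 62.4]
sleeve axis [-0.48  -0.126  0.868] pin axis [-0.557 -0.138  0.819] angle 5.3
bottom s along pin 110.8 offset world [ 3.1 -9.8  0.4] tool [10.2 -0.4 -0.5]
mid s along pin 140.6 offset world [ 5.3 -9.4  2. ] tool [10.7 -1.8  1.9]
a in tool [-0.06  -0.866 -0.497] rotvec to align (tool units/90) [ 0.0575  0.0017 -0.01  ]
plate ((0.0, 0.0), (0.0, 0.0), 0.0) fit [525.  25.   5.] cost 6680.2 240 o [544.9  26.7  60. ] a [-0.571 -0.05   0.819] tip [504.9  23.2 117.3]
plate ((540.9360961914062, 32.829410552978516), (119.78820037841797, 80.77455139160156), 23.48472023010254) fit [530.2  27.9  13.5] cost 24174.5 1208 o [549.7  32.6  60. ] a [-0.558 -0.134  0.819] tip [510.6  23.2 117.3]
```

```bash
sed -i "s/o,a,_=pinfit.fit(p,0)/o=np.array([541.9,29.7,60.]); a=np.array([-.5382,-.198,.8192])/; s/v\[2\]\*20,v\[3\]\*20/v[2]*PR,v[3]*PR/; s/^import pinfit/PR=20/" slv.py
cat >> slv.py <<'E'
    PR=2000; go()
    p=bot.get_image('side'); s=bot.sense(); u,v=map(int,w2pix(p,s['ee_pos']))
E
python3 slv.py
```

```text
File "slv.py", line 30
    PR=2000; go()
IndentationError: unexpected indent
```

```bash
sed -i '/^if __name__/d;/^    p=bot.get_image(.side.); s=bot/d' slv.py; sed -i 's/^    PR=2000; go()/if __name__=="__main__":\n    go(); PR=2000; go()/' slv.py; tail -4 slv.py
python3 slv.py
```

```text
k=pt-o; sp=k@a; off=k-sp*a; print(nm,'s along pin',sp.round(1),'offset world',off.round(1),'tool',M.inv().apply(off).round(1))
    print('a in tool',M.inv().apply(a).round(3),'rotvec to align (tool units/90)',(M.inv().apply(np.cross(d,a))*180/np.pi/90).round(4))
if __name__=="__main__":
    go(); PR=2000; go()
n 114 fit [-1.897  2.943  0.018 -0.099] cost 69.6 s range [ 4.4 61.4]
sleeve axis [-0.467 -0.15   0.872] pin axis [-0.538 -0.198  0.819] angle 5.8
bottom s along pin 106.0 offset world [ 6.9 -0.4  4.5] tool [ 2.8 -3.9  6.7]
mid s along pin 135.9 offset world [9.  1.  6.2] tool [ 2.2 -5.4  9.3]
a in tool [ 0.003 -0.866 -0.5  ] rotvec to align (tool units/90) [ 0.0629 -0.0063  0.0114]
n 125 fit [-1.422  0.194  0.    -0.   ] cost 130.7 s range [ 4. 62.]
sleeve axis [-0.539 -0.195  0.82 ] pin axis [-0.538 -0.198  0.819] angle 0.4
bottom s along pin 106.1 offset world [8.7 0.8 5.9] tool [ 2.3 -5.2  8.9]
mid s along pin 136.1 offset world [8.7 0.9 5.9] tool [ 2.2 -5.2  9. ]
a in tool [ 0.003 -0.866 -0.5  ] rotvec to align (tool units/90) [ 0.0003 -0.001   0.0018]
```

```bash
cat > ov.py <<'E'
from h import *
def overlay(fn,tilts,L=40.,off=(0,0,0),c=None,k=8):
    p=bot.get_image('side'); s=bot.sense(); M=R.from_euler('xyz',s['tcp_rot'],degrees=True); t=np.array(s['ee_pos'])
    o=np.array([541.9,29.7,60.]); a=np.array([-.5382,-.198,.8192])
    u0,v0=w2pix(p,c if c is not None else t-25*a); u0=int(u0)-36; v0=int(v0)-34
    im=cv2.resize(p['pixels'][v0:v0+70,u0:u0+80,::-1],None,fx=k,fy=k,interpolation=cv2.INTER_CUBIC)
    out=[]
    def circ(im,cen,ax,r,col):
        e1=np.cross(ax,[0,0,1]);e1/=np.linalg.norm(e1);e2=np.cross(ax,e1)
        pts=np.array([w2pix(p,cen+r*(np.cos(x)*e1+np.sin(x)*e2)) for x in np.linspace(0,6.283,60)])
        cv2.polylines(im,[((pts-[u0,v0]+.5)*k).astype(np.int32)],True,col,1)
        return pts
    def tube(im,b,ax,h,r,col):
        A=circ(im,b,ax,r,col);B=circ(im,b+h*ax,ax,r,col)
        hull=cv2.convexHull(((np.r_[A,B]-[u0,v0]+.5)*k).astype(np.int32)); cv2.polylines(im,[hull],True,col,1)
    tube(im,o,a,40,11,(0,255,255)); tube(im,o+40*a,a,30,7.5,(0,255,255))
    for th,col in tilts:
        ax=M.apply(R.from_euler('x',th,degrees=True).apply([0,-1.,0])); tube(im,t+M.apply(off)-L*ax,ax,60,17,col)
    cv2.imwrite('pics/'+fn,im)
E
python3 -c "
from ov import *
overlay('ov1.png',[(30,(0,255,0)),(24,(0,0,255))])"
```

```text
(no output)
```

View pics/ov1.png

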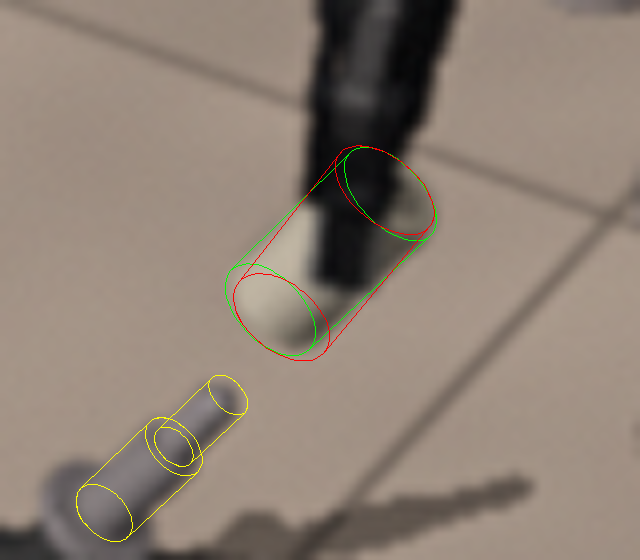

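```bash
python3 - <<'E'
from h import *
for i in range(4):
    s=bot.sense(); print(s['ee_pos'].round(2),s['tcp_rot'].round(2)); bot.get_image('side')
delta((469.8,3.1,170.5),DOWN*R.from_euler('x',5,degrees=True))
E
python3 slv.py
```

```text
[471.35   3.24 185.67] [-85.04  -0.13 -69.91]
[471.23   3.39 185.65] [-85.04  -0.13 -69.9 ]
[471.15   3.48 185.66] [-85.04  -0.12 -69.89]
[471.12   3.61 185.66] [-85.04  -0.12 -69.87]
t 13.07 pos [471.1   3.7 185.7] rot [-85.   -0.1 -69.9] open 33.3 F [-0.5  0.4 -0.8]
shift units [ 0.002  0.375 -0.067] mm [ 0.1 15.  -2.7]
turn units [ 0.0004 -0.0006  0.0014]
n 126 fit [-1.341  2.544  0.007 -0.083] cost 101.2 s range [ 3.2 62.1]
sleeve axis [-0.476 -0.165  0.864] pin axis [-0.538 -0.198  0.819] angle 4.8
bottom s along pin 106.2 offset world [6.4 0.9 4.4] tool [ 1.4 -3.8  6.6]
mid s along pin 136.1 offset world [8.2 1.8 5.8] tool [ 1.1 -5.1  8.8]
a in tool [ 0.002 -0.866 -0.5  ] rotvec to align (tool units/90) [ 0.0527 -0.0027  0.005 ]
n 126 fit [-1.422  0.249 -0.    -0.   ] cost 143.8 s range [ 4.4 62.4]
sleeve axis [-0.538 -0.196  0.82 ] pin axis [-0.538 -0.198  0.819] angle 0.4
bottom s along pin 106.2 offset world [8.1 1.6 5.7] tool [ 1.3 -5.   8.6]
mid s along pin 136.2 offset world [8.1 1.6 5.7] tool [ 1.3 -5.   8.7]
a in tool [ 0.002 -0.866 -0.5  ] rotvec to align (tool units/90) [ 0.0005 -0.0007  0.0012]
```

```bash
python3 -m pendant '[[[-0.015,0.06,-0.1,0,0,0,-1],[0,0.064,-0.114,0,0,0,-1],[0,0.15,0.085,0,0,0,-1],[0,0.2,0.115,0,0,0,-1],[0,0.15,0.085,0,0,0,-1],[0,0.05,0.03,0,0,0,-1],[0,0,0,0,0,0,-1],[0,0,0,0,0,0,-1]]]'
python3 slv.py
python3 -c "
from ov import *
overlay('ov2.png',[(30,(0,255,0)),(26,(0,0,255))],c=(480,8,145))"
```

```text
t: 13.83
ee_pos: [476.8, 6.6, 158.8]
tcp_rot: [-85.1, -0.1, -69.8]
force: [0.4, -0.1, -1.1]
opening: 32.8
n 112 fit [-2.359  3.006  0.049 -0.093] cost 87.1 s range [ 4.4 62.2]
sleeve axis [-0.48  -0.123  0.869] pin axis [-0.538 -0.198  0.819] angle 6.2
bottom s along pin 80.6 offset world [-1.7 -2.4 -1.7] tool [ 1.6  1.5 -2.6]
mid s along pin 110.4 offset world [-0.1 -0.2 -0.1] tool [ 0.1  0.1 -0.2]
a in tool [ 0.002 -0.865 -0.501] rotvec to align (tool units/90) [ 0.06   -0.0161  0.028 ]
n 115 fit [-1.47   0.437  0.    -0.   ] cost 113.0 s range [ 4.  62.2]
sleeve axis [-0.538 -0.196  0.82 ] pin axis [-0.538 -0.198  0.819] angle 0.4
bottom s along pin 80.8 offset world [ 0.  -0.8 -0.2] tool [ 0.8  0.2 -0.3]
mid s along pin 110.8 offset world [ 0.  -0.8 -0.2] tool [ 0.7  0.2 -0.3]
a in tool [ 0.002 -0.866 -0.501] rotvec to align (tool units/90) [ 0.0007 -0.0007  0.0012]
```

View pics/ov2.png

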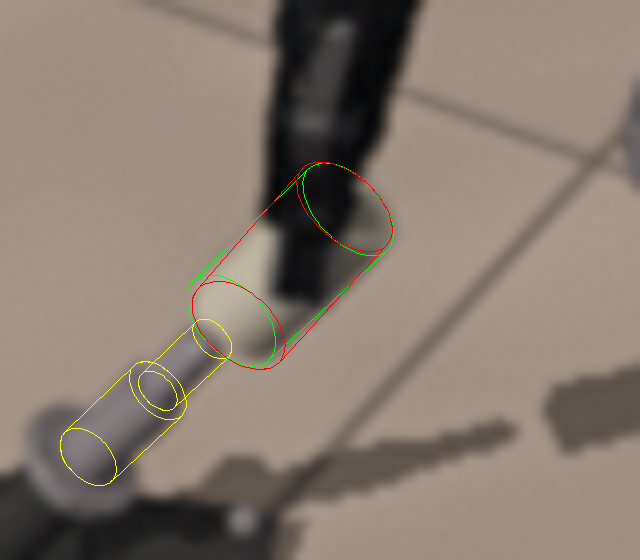

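The overlay puts the sleeve's lower mouth at about (233,320), in line with the pin tip at (212,338). I'll advance slowly and watch the force.

```bash
python3 -m pendant '[[[-0.01,0.065,0.0375,0,0,0,-1],[0,0.065,0.0375,0,0,0,-1],[0,0.065,0.0375,0,0,0,-1],[0,0.065,0.0375,0,0,0,-1],[0,0,0,0,0,0,-1]]]'
python3 -m pendant '[[[0,0.065,0.0375,0,0,0,-1],[0,0.065,0.0375,0,0,0,-1],[0,0,0,0,0,0,-1]]]'
```

```text
t: 14.4
ee_pos: [483.4, 9.6, 148.9]
tcp_rot: [-85.1, -0.1, -69.8]
force: [-0.8, -0.3, 0.1]
opening: 32.9
t: 14.65
ee_pos: [486.6, 10.7, 144.0]
tcp_rot: [-85.1, -0.1, -69.8]
force: [-0.9, 0.6, -0.6]
opening: 32.6
```

```bash
python3 -c "
from ov import *
overlay('ov3.png',[(30,(0,255,0))],c=(480,8,145))"; python3 slv.py|tail -6
```

```text
a in tool [ 0.002 -0.866 -0.501] rotvec to align (tool units/90) [ 0.068  -0.0135  0.0236]
n 122 fit [-1.909  0.381 -0.    -0.   ] cost 124.6 s range [ 2.8 62.5]
sleeve axis [-0.538 -0.196  0.82 ] pin axis [-0.538 -0.198  0.819] angle 0.4
bottom s along pin 62.8 offset world [ 0.1 -0.8 -0.1] tool [ 0.8  0.1 -0.2]
mid s along pin 92.8 offset world [ 0.1 -0.7 -0.1] tool [ 0.7  0.1 -0.2]
a in tool [ 0.002 -0.866 -0.501] rotvec to align (tool units/90) [ 0.0006 -0.0006  0.0011]
```

View pics/ov3.png

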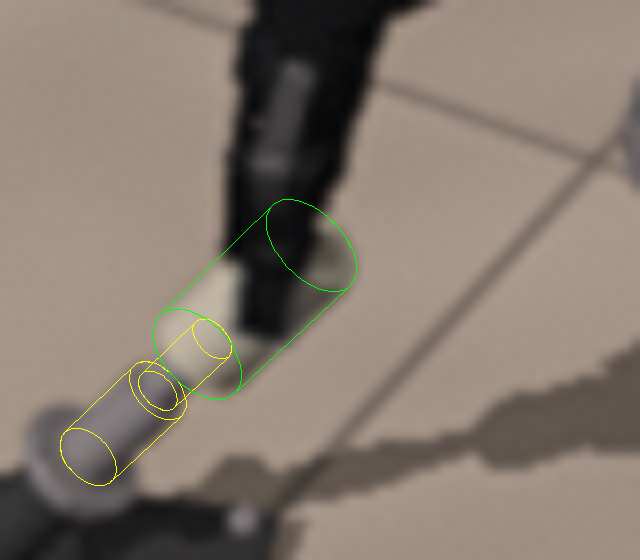

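```bash
python3 -m pendant '[[[0,0.065,0.0375,0,0,0,-1],[0,0.065,0.0375,0,0,0,-1],[0,0.065,0.0375,0,0,0,-1],[0,0.065,0.0375,0,0,0,-1],[0,0,0,0,0,0,-1]]]'
python3 -m pendant '[[[0,0.043,0.025,0,0,0,-1],[0,0.043,0.025,0,0,0,-1],[0,0.0,0.0,0,0,0,-1]]]'; python3 -m pendant '[[[0,0.043,0.025,0,0,0,-1],[0,0.0,0.0,0,0,0,-1]]]';python3 -m pendant '[[[0,0.043,0.025,0,0,0,-1],[0,0.0,0.0,0,0,0,-1]]]'
```

```text
t: 15.22
ee_pos: [493.1, 13.1, 134.1]
tcp_rot: [-85.1, -0.1, -69.8]
force: [0.5, 0.7, -1.0]
opening: 33.1
t: 15.47
ee_pos: [495.1, 13.8, 131.1]
tcp_rot: [-85.0, -0.1, -69.8]
force: [0.4, -0.2, -0.2]
opening: 33.0
t: 15.63
ee_pos: [496.2, 14.2, 129.6]
tcp_rot: [-85.0, -0.1, -69.8]
force: [-0.3, 0.4, -0.7]
opening: 33.2
t: 15.8
ee_pos: [497.2, 14.6, 127.9]
tcp_rot: [-85.0, -0.1, -69.8]
force: [-1.0, -0.1, 0.5]
opening: 32.7
```

```bash
python3 -m pendant '[[[0,0.022,0.0125,0,0,0,-1],[0,0.022,0.0125,0,0,0,-1],[0,0.0,0.0,0,0,0,-1]]]'; python3 -m pendant '[[[0,0.022,0.0125,0,0,0,-1],[0,0.0,0.0,0,0,0,-1]]]';python3 -m pendant '[[[0,0.022,0.0125,0,0,0,-1],[0,0.0,0.0,0,0,0,-1]]]';python3 -m pendant '[[[0,0.022,0.0125,0,0,0,-1],[0,0.0,0.0,0,0,0,-1]]]'
```

```text
t: 16.05
ee_pos: [498.3, 14.9, 126.3]
tcp_rot: [-85.0, -0.1, -69.8]
force: [0.7, -0.1, -0.1]
opening: 32.7
t: 16.22
ee_pos: [498.8, 15.1, 125.5]
tcp_rot: [-85.0, -0.1, -69.8]
force: [0.5, 0.4, -0.0]
opening: 33.1
t: 16.38
ee_pos: [499.2, 15.2, 124.7]
tcp_rot: [-85.0, -0.1, -69.8]
force: [-0.1, -0.3, 0.3]
opening: 33.2
t: 16.55
ee_pos: [499.0, 15.1, 124.3]
tcp_rot: [-85.1, -0.1, -69.9]
force: [-5.8, -1.0, 12.9]
opening: 32.5
```

```bash
python3 - <<'E'
import cv2,numpy as np
a=cv2.imread('pics/top1.png'); 
c=[cv2.resize(a[v-20:v+20,u-20:u+20],None,fx=9,fy=9,interpolation=2) for u,v in [(132,220),(330,165)]]
s=cv2.imread('pics/side1.png'); d=[cv2.resize(s[v-20:v+20,u-20:u+20],None,fx=9,fy=9,interpolation=2) for u,v in [(203,312),(277,160)]]
cv2.imwrite('pics/bores.png',cv2.resize(np.vstack([np.hstack(c),np.hstack(d)]),(600,600)))
E
python3 -m pendant '[[[0,-0.065,-0.0375,0,0,0,-1],[0,0,0,0,0,0,-1]]]'
```

```text
t: 16.72
ee_pos: [498.1, 14.8, 126.7]
tcp_rot: [-85.0, -0.1, -69.8]
force: [-0.2, 0.1, 0.0]
opening: 32.7
```

View pics/bores.png

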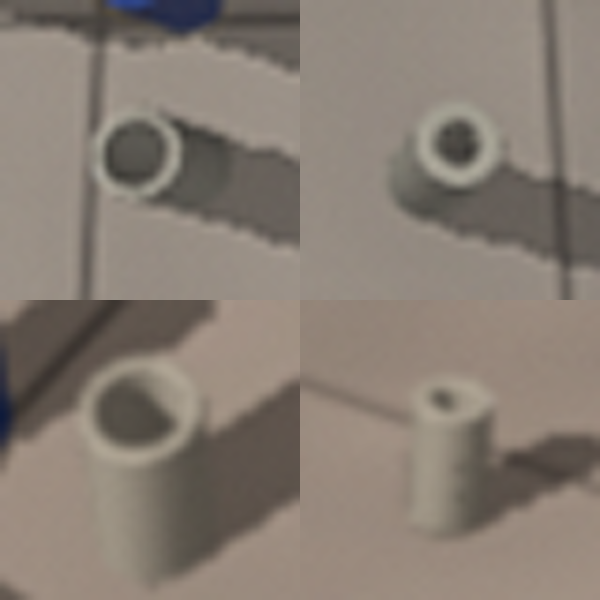

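The crops settle it. The sleeve on the left (451,332) has the wide bore. The one I'm holding has the narrow bore and stopped on the shoulder at s≈40 mm, so it goes in the dish. Withdrawing along the pin.

```bash
python3 -m pendant '[[[0,-0.1,-0.058,0,0,0,-1],[0,-0.217,-0.125,0,0,0,-1],[0,-0.3,-0.173,0,0,0,-1],[0,-0.35,-0.202,0,0,0,-1],[0,-0.35,-0.202,0,0,0,-1],[0,-0.35,-0.1,0,0,0,-1],[0,-0.3,0,0,0,0,-1],[0,-0.1,0,0,0,0,-1],[0,0,0,0,0,0,-1]]]'
python3 - <<'E'
from h import *
delta((450.3,-325,230),DOWN*R.from_euler('x',-30,degrees=True))
s=bot.sense(); print(s['joint_positions'].round(1))
E
```

```text
t: 17.47
ee_pos: [459.5, 0.9, 206.9]
tcp_rot: [-84.9, -0.1, -69.8]
force: [0.6, -0.4, -0.3]
opening: 33.0
t 17.47 pos [459.5   0.9 206.9] rot [-84.9  -0.1 -69.8] open 33.0 F [ 0.6 -0.4 -0.3]
shift units [ 7.569 -0.828 -2.964] mm [ 302.8  -33.1 -118.6]
turn units [-0.39   -0.0005  0.0013]
[-26.9  19.1  27.  131.7 -21.9  27.9 -52.3]
```

```bash
python3 -m pendant '[[[0.3,0,0,0,0,0,-1],[0.6,0,0,-0.03,0,0,-1],[0.85,0,0,-0.06,0,0,-1],[0.9,0,0,-0.06,0,0,-1],[0.9,0,0,-0.06,0,0,-1],[0.9,0,0,-0.06,0,0,-1],[0.9,0,0,-0.06,0,0,-1],[0.9,0,0,-0.06,0,0,-1],[0.7,0,0,0,0,0,-1],[0.4,0,0,0,0,0,-1],[0.2,0,0,0,0,0,-1],[0,0,0,0,0,0,-1]]]'
python3 - <<'E'
from h import *
delta((450.3,-325,120),DOWN*R.from_euler('x',-30,degrees=True))
s=bot.sense(); print(s['joint_positions'].round(1))
E
```

```text
t: 18.47
ee_pos: [562.5, -284.3, 206.1]
tcp_rot: [-120.1, -0.1, -70.0]
force: [-1.0, -0.8, -0.9]
opening: 32.7
t 18.47 pos [ 562.5 -284.3  206.1] rot [-1.201e+02 -1.000e-01 -7.000e+01] open 32.7 F [-1.  -0.8 -0.9]
shift units [-0.009  3.361 -1.5  ] mm [ -0.3 134.4 -60. ]
turn units [ 0.0015 -0.0025  0.0002]
[ -6.9  45.1  36.3  93.3  -3.9  70.2 -42.5]
```

```bash
python3 -m pendant '[[[0,0.2,-0.09,0,0,0,-1],[0,0.45,-0.2,0,0,0,-1],[0,0.7,-0.31,0,0,0,-1],[0,0.75,-0.34,0,0,0,-1],[0,0.65,-0.29,0,0,0,-1],[0,0.4,-0.18,0,0,0,-1],[0,0.2,-0.09,0,0,0,-1],[0,0,0,0,0,0,-1],[0,0,0,0,0,0,-1]]]'
python3 - <<'E'
from h import *
delta((450.3,-325,48),DOWN*R.from_euler('x',-30,degrees=True))
p=bot.get_image('side');u,v=map(int,w2pix(p,(450,-325,60)))
cv2.imwrite('pics/d1.png',cv2.resize(p['pixels'][v-50:v+40,u-60:u+60,::-1],None,fx=5,fy=5,interpolation=2))
E
```

```text
t: 19.22
ee_pos: [452.2, -323.0, 121.1]
tcp_rot: [-120.1, -0.1, -69.8]
force: [1.0, 0.4, 0.2]
opening: 32.8
t 19.22 pos [ 452.2 -323.   121.1] rot [-1.201e+02 -1.000e-01 -6.980e+01] open 32.8 F [1.  0.4 0.2]
shift units [0.028 1.613 0.861] mm [ 1.1 64.5 34.4]
turn units [ 0.0006 -0.0004  0.0011]
```

View pics/d1.png

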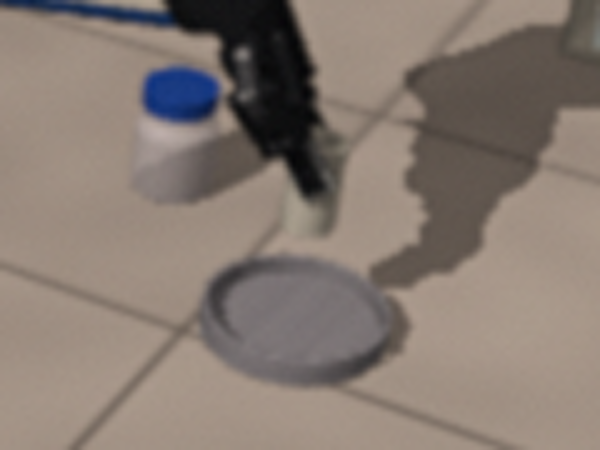

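```bash
python3 -m pendant '[[[0.02,0.17,0.1,0,0,0,-1],[0,0.35,0.2,0,0,0,-1],[0,0.43,0.25,0,0,0,-1],[0,0.35,0.2,0,0,0,-1],[0,0.2,0.1,0,0,0,-1],[0,0.1,0.05,0,0,0,-1],[0,0,0,0,0,0,-1]]]'; python3 -m pendant '[[[0,0.043,0.025,0,0,0,-1],[0,0,0,0,0,0,-1]]]'; python3 -m pendant '[[[0,0.022,0.0125,0,0,0,-1],[0,0,0,0,0,0,-1]]]'
```

```text
t: 19.85
ee_pos: [451.1, -325.0, 46.5]
tcp_rot: [-120.2, -0.1, -69.8]
force: [-0.3, -0.1, -0.5]
opening: 33.0
t: 20.02
ee_pos: [451.3, -325.4, 45.7]
tcp_rot: [-120.1, -0.2, -69.8]
force: [0.1, 0.1, -1.0]
opening: 33.2
t: 20.18
ee_pos: [451.3, -325.4, 44.7]
tcp_rot: [-120.1, -0.2, -69.8]
force: [0.4, -0.1, 0.5]
opening: 33.0
```

```bash
python3 -m pendant '[[[0,0.022,0.0125,0,0,0,-1],[0,0,0,0,0,0,-1]]]';  python3 -m pendant '[[[0,0.022,0.0125,0,0,0,-1],[0,0,0,0,0,0,-1]]]'; python3 -m pendant '[[[0,0.011,0.006,0,0,0,-1],[0,0,0,0,0,0,-1]]]'
python3 - <<'E'
from h import *
p=bot.get_image('side');u,v=map(int,w2pix(p,(450,-325,40)))
cv2.imwrite('pics/d2.png',cv2.resize(p['pixels'][v-40:v+30,u-45:u+45,::-1],None,fx=7,fy=7,interpolation=2))
E
```

```text
t: 20.35
ee_pos: [451.3, -325.5, 44.6]
tcp_rot: [-120.1, -0.2, -69.8]
force: [0.8, 1.7, 11.2]
opening: 33.0
t: 20.52
ee_pos: [451.3, -325.5, 44.6]
tcp_rot: [-120.1, -0.2, -69.9]
force: [1.9, 4.9, 22.1]
opening: 32.8
t: 20.68
ee_pos: [451.2, -325.6, 44.5]
tcp_rot: [-120.1, -0.2, -69.9]
force: [2.0, 5.2, 26.9]
opening: 33.4
```

View pics/d2.png

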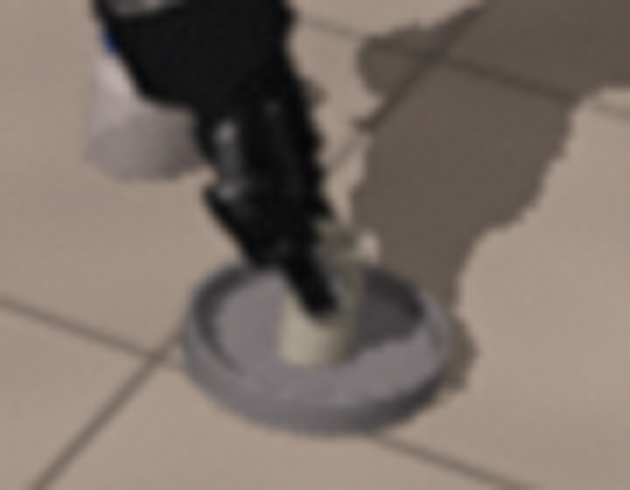

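```bash
python3 -m pendant '[[[0,-0.043,-0.025,0,0,0,-1],[0,0,0,0,0,0,0.4],[0,0,0,0,0,0,0.4],[0,0,0,0,0,0,0.4],[0,0,0,0,0,0,0.4],[0,0,0,0,0,0,0.4],[0,-0.1,0,0,0,0,0.4],[0,-0.3,0,0,0,0,0.4],[0,-0.6,0,0,0,0,0.4],[0,-0.8,0,0,0,0,0.4],[0,-0.8,0,0,0,0,0.4],[0,-0.8,0,0,0,0,0.4]]]'
python3 - <<'E'
from h import *
p=bot.get_image('side');u,v=map(int,w2pix(p,(450,-325,40)))
cv2.imwrite('pics/d3.png',cv2.resize(p['pixels'][v-40:v+30,u-45:u+45,::-1],None,fx=7,fy=7,interpolation=2))
delta((600,0,260),DOWN)
s=bot.sense(); print(s['joint_positions'].round(1))
E
```

```text
t: 21.73
ee_pos: [515.3, -301.1, 162.7]
tcp_rot: [-120.2, -0.1, -69.9]
force: [0.6, 0.0, -0.9]
opening: 59.7
t 21.78 pos [ 520.4 -301.1  167.2] rot [-119.8   -0.4  -69.7] open 59.6 F [ 4.8 -0.2  3.6]
shift units [-6.352 -4.273  2.717] mm [-254.1 -170.9  108.7]
turn units [0.3309 0.0004 0.0043]
[ -5.4  45.3  35.8 100.1  -3.7  62.1 -41.2]
```

View pics/d3.png

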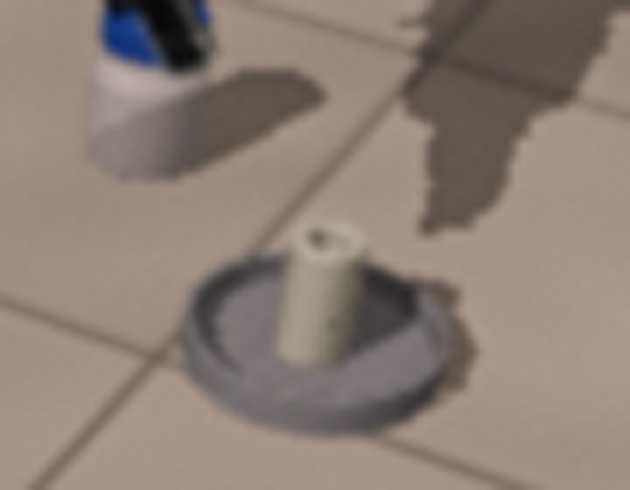

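```bash
python3 -m pendant '[[[0,-0.4,-0.2,0,0,0,0.4],[0,-0.6,-0.35,0,0,0,0.4],[0,-0.5,-0.3,0,0,0,0.4],[0,0,0,0.05,0,0,0.4],[0,0,0,0.075,0,0,0.4],[0,0,0,0.075,0,0,0.4],[0,0,0,0.075,0,0,0.4],[0,0,0,0.056,0,0,0.4],[0,0,0,0,0,0,0.4]]]'
python3 - <<'E'
from h import *
delta((450,332,230),DOWN)
for c in ['top']:
    p=bot.get_image(c); w=cloud(p); px=p['pixels'].astype(int)
    for c0 in [(450,-325),(450,332)]:
        m=(np.hypot(w[...,0]-c0[0],w[...,1]-c0[1])<40)&(w[...,2]>57)&(px[...,2]-px[...,0]<30)&(w[...,2]<75); q=w[m]; print(len(q),q.mean(0).round(1),q.min(0).round(),q.max(0).round())
E
```

```text
t: 22.53
ee_pos: [511.9, -303.6, 231.9]
tcp_rot: [-90.1, -0.2, -70.2]
force: [-1.2, -0.6, 0.1]
opening: 59.8
t 22.53 pos [ 511.9 -303.6  231.9] rot [-90.1  -0.2 -70.2] open 59.8 F [-1.2 -0.6  0.1]
shift units [-1.5476e+01 -4.0000e-03  3.9230e+00] mm [-6.190e+02 -1.000e-01  1.569e+02]
turn units [ 0.0009 -0.0047  0.0019]
77 [ 454.  -323.5   63.1] [ 437. -340.   57.] [ 468. -309.   67.]
50 [451.7 332.4  59.1] [435. 316.  57.] [466. 347.  62.]
```

```bash
python3 -m pendant '[[[-0.3,0,0.08,0,0,0,0.4],[-0.6,0,0.15,0,0,0,0.4],[-0.9,0,0.23,0,0,0,0.4],[-0.9,0,0.23,0,0,0,0.4],[-0.9,0,0.23,0,0,0,0.4],[-0.9,0,0.23,0,0,0,0.4],[-0.9,0,0.23,0,0,0,0.4],[-0.9,0,0.23,0,0,0,0.4],[-0.9,0,0.23,0,0,0,0.4],[-0.9,0,0.23,0,0,0,0.4],[-0.9,0,0.23,0,0,0,0.4],[-0.9,0,0.23,0,0,0,0.4]]]'
python3 - <<'E'
from h import *
delta((450,332,230),DOWN)
s=bot.sense(); print(s['joint_positions'].round(1))
E
```

```text
t: 23.58
ee_pos: [473.3, 109.6, 228.2]
tcp_rot: [-90.5, -0.2, -69.6]
force: [1.0, 0.7, -0.4]
opening: 59.8
t 23.58 pos [473.3 109.6 228.2] rot [-90.5  -0.2 -69.6] open 59.8 F [ 1.   0.7 -0.4]
shift units [-5.413 -0.076  1.39 ] mm [-216.5   -3.    55.6]
turn units [0.0055 0.0021 0.0022]
[-41.6  21.   29.2 124.  -15.7  39.1 -71.3]
```

```bash
python3 -m pendant '[[[-0.9,0,0.23,0,0,0,0.4],[-0.9,0,0.23,0,0,0,0.4],[-0.9,0,0.23,0,0,0,0.4],[-0.9,0,0.23,0,0,0,0.4],[-0.8,0,0.2,0,0,0,0.4],[-0.6,0,0.15,0,0,0,0.4],[-0.4,0,0.1,0,0,0,0.4],[-0.1,0,0.02,0,0,0,0.4],[0,0,0,0,0,0,0.4],[0,0,0,0,0,0,0.4]]]'
python3 - <<'E'
from h import *
delta((450,332.2,36),DOWN)
s=bot.sense(); print(s['joint_positions'].round(1))
E
```

```text
t: 24.42
ee_pos: [450.2, 330.3, 227.7]
tcp_rot: [-90.4, -0.2, -69.8]
force: [-0.2, -0.0, -0.1]
opening: 59.8
t 24.42 pos [450.2 330.3 227.7] rot [-90.4  -0.2 -69.8] open 59.8 F [-0.2 -0.  -0.1]
shift units [-0.064  4.791  0.047] mm [ -2.6 191.7   1.9]
turn units [ 0.0046 -0.0004  0.0023]
[-62.   26.   28.4 115.3 -17.6  43.3 -92.9]
```

```bash
python3 -m pendant '[[[-0.05,0.3,0.01,0.004,0,0.002,0.4],[0,0.7,0,0,0,0,0.4],[0,0.8,0,0,0,0,0.4],[0,0.8,0,0,0,0,0.4],[0,0.7,0,0,0,0,0.4],[0,0.5,0,0,0,0,0.4],[0,0,0,0,0,0,0.4],[0,0,0,0,0,0,0.4]]]'
python3 - <<'E'
from h import *
delta((450,332.2,36),DOWN)
p=bot.get_image('side');u,v=map(int,w2pix(p,(450,332,60)))
cv2.imwrite('pics/a1.png',cv2.resize(p['pixels'][v-50:v+45,u-55:u+55,::-1],None,fx=6,fy=6,interpolation=2))
E
```

```text
t: 25.08
ee_pos: [450.3, 331.2, 75.9]
tcp_rot: [-90.1, -0.0, -70.0]
force: [1.4, -0.0, -0.2]
opening: 59.9
t 25.08 pos [450.3 331.2  75.9] rot [-90.1  -0.  -70. ] open 59.9 F [ 1.4 -0.  -0.2]
shift units [-0.026  0.996  0.002] mm [-1.1 39.9  0.1]
turn units [ 0.0011 -0.0021  0.0002]
```

View pics/a1.png

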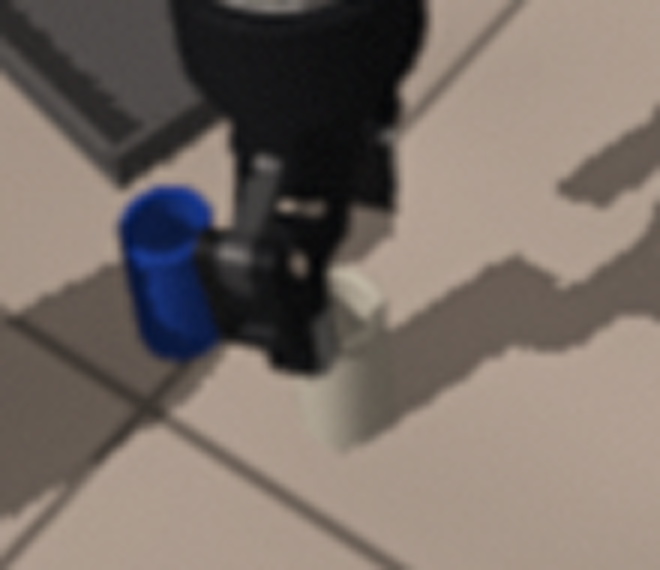

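```bash
python3 -m pendant '[[[-0.02,0.3,0,0,0,0,0.4],[0,0.4,0,0,0,0,0.4],[0,0.24,0,0,0,0,0.4],[0,0,0,0,0,0,0.4],[0,0,0,0,0,0,-1],[0,0,0,0,0,0,-1],[0,0,0,0,0,0,-1],[0,0,0,0,0,0,-1],[0,0,0,0,0,0,-1],[0,0,0,0,0,0,-1],[0,0,0,0,0,0,-1]]]' 50
python3 - <<'E'
from h import *
delta((490,190,120),DOWN)
E
```

```text
t: 26.05
ee_pos: [450.1, 334.3, 39.2]
tcp_rot: [-89.9, 0.1, -69.8]
force: [0.0, -1.2, 7.2]
opening: 31.9
t 26.05 pos [450.1 334.3  39.2] rot [-89.9   0.1 -69.8] open 31.9 F [ 0.  -1.2  7.2]
shift units [ 3.726 -2.025 -0.304] mm [149.1 -81.  -12.1]
turn units [-0.0009 -0.0004 -0.0009]
```

```bash
python3 -m pendant '[[[0,-0.4,0,0,0,0,-1],[0,-0.7,0,0,0,0,-1],[0.3,-0.6,-0.02,0,0,0,-1],[0.7,-0.3,-0.06,0,0,0,-1],[0.9,0,-0.08,0,0,0,-1],[0.9,0,-0.07,0,0,0,-1],[0.6,0,-0.05,0,0,0,-1],[0.32,0.2,-0.02,0,0,0,-1],[0,0.6,0,0,0,0,-1],[0,0.6,0,0,0,0,-1],[0,0.3,0,0,0,0,-1],[0,0.1,0,0,0,0,-1]]]'
python3 - <<'E'
from h import *
delta((490,190,41),DOWN)
E
```

```text
t: 27.05
ee_pos: [489.1, 189.9, 44.7]
tcp_rot: [-90.1, 0.1, -69.9]
force: [-0.3, -0.0, -0.8]
opening: 31.8
t 27.05 pos [489.1 189.9  44.7] rot [-90.1   0.1 -69.9] open 31.8 F [-0.3 -0.  -0.8]
shift units [0.005 0.092 0.024] mm [0.2 3.7 0.9]
turn units [ 0.0013 -0.0006 -0.0007]
```

```bash
python3 -m pendant '[[[0,0.06,0,0,0,0,-1],[0,0,0,0,0,0,-1],[0,0.03,0,0,0,0,-1],[0,0,0,0,0,0,-1]]]';python3 -m pendant '[[[0,0.03,0,0,0,0,-1],[0,0,0,0,0,0,-1]]]';python3 -m pendant '[[[0,0.03,0,0,0,0,-1],[0,0,0,0,0,0,-1]]]'
```

```text
t: 27.38
ee_pos: [490.1, 190.7, 43.3]
tcp_rot: [-89.9, 0.1, -69.8]
force: [0.3, 0.6, 0.0]
opening: 31.8
t: 27.55
ee_pos: [489.9, 190.6, 41.8]
tcp_rot: [-89.9, 0.1, -69.8]
force: [0.4, -0.1, -1.0]
opening: 31.6
t: 27.72
ee_pos: [489.7, 190.4, 40.3]
tcp_rot: [-90.0, 0.1, -69.8]
force: [-0.3, -0.7, -0.3]
opening: 31.8
```

```bash
python3 -m pendant '[[[0,0.03,0,0,0,0,-1],[0,0,0,0,0,0,-1]]]';python3 -m pendant '[[[0,0.02,0,0,0,0,-1],[0,0,0,0,0,0,-1]]]'
```

```text
t: 27.88
ee_pos: [489.8, 190.3, 39.3]
tcp_rot: [-90.0, 0.1, -69.8]
force: [-0.0, -0.0, 3.4]
opening: 31.8
t: 28.05
ee_pos: [489.9, 190.3, 39.1]
tcp_rot: [-89.9, 0.1, -69.9]
force: [-2.2, -0.6, 14.8]
opening: 32.0
```

Contact with the table. I'll open, tilt −30° about the jaw axis, look, and regrasp.

```bash
python3 -m pendant '[[[0,-0.03,0,0,0,0,0.6],[0,0,0,0,0,0,0.6],[0,0,0,0,0,0,0.6],[0,0,0,0,0,0,0.6],[0,0,0,0,0,0,0.6],[0,0,0,-0.04,0,0,0.6],[0,0,0,-0.07,0,0,0.6],[0,0,0,-0.075,0,0,0.6],[0,0,0,-0.075,0,0,0.6],[0,0,0,-0.073,0,0,0.6],[0,0,0,0,0,0,0.6],[0,0,0,0,0,0,0.6]]]'
python3 - <<'E'
from h import *
for c in ['top','side']:
    p=bot.get_image(c); w=cloud(p); px=p['pixels'].astype(int)
    m=(np.hypot(w[...,0]-490,w[...,1]-190)<30)&(w[...,2]>10)&(w[...,2]<64)&(px.min(-1)>90)&(px[...,0]-px[...,2]>12); q=w[m]; print(c,len(q),q.min(0),q.max(0))
    u,v=map(int,w2pix(p,(490,190,40)))
    cv2.imwrite(f'pics/a2{c}.png',cv2.resize(p['pixels'][v-45:v+45,u-55:u+55,::-1],None,fx=5,fy=5,interpolation=2))
delta((489.9,190.3,39),DOWN*R.from_euler('x',-30,degrees=True))
s=bot.sense(); print(s['joint_positions'].round(1))
E
```

```text
t: 29.05
ee_pos: [490.0, 190.3, 37.9]
tcp_rot: [-119.9, 0.0, -69.8]
force: [-0.4, -0.7, 0.7]
opening: 68.4
top 24 [473.45527625 175.60207981  14.12564982] [506.48996279 202.99024263  62.20769595]
side 47 [471.91663015 173.26502642  10.96705084] [505.02990326 202.84029377  62.44309142]
t 29.15 pos [489.  189.8  39.3] rot [-1.199e+02  1.000e-01 -6.990e+01] open 68.5 F [ 1.1 -0.3 -0.5]
shift units [-0.005 -0.007  0.026] mm [-0.2 -0.3  1. ]
turn units [-0.0015 -0.0003 -0.0009]
[-38.2  50.6  20.4 106.  -19.   57.7 -75.8]
```

View pics/a2side.png

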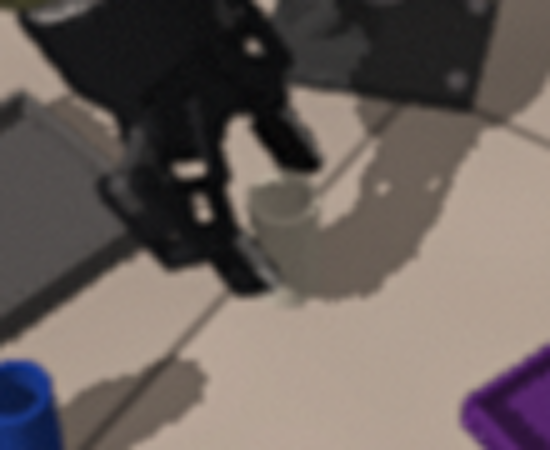

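```bash
python3 -m pendant '[[[0,0,0.02,0,0,0,0.6],[0,0,0,0,0,0,-1],[0,0,0,0,0,0,-1],[0,0,0,0,0,0,-1],[0,0,0,0,0,0,-1],[0,0,0,0,0,0,-1],[0,0,0,0,0,0,-1],[0,0,0,0,0,0,-1],[0,0,0,0,0,0,-1]]]' 60
python3 -m pendant '[[[0,-0.26,-0.15,0,0,0,-1],[0,-0.52,-0.3,0,0,0,-1],[0,-0.78,-0.45,0,0,0,-1],[0,-0.78,-0.45,0,0,0,-1],[0,-0.61,-0.35,0,0,0,-1],[0,-0.35,-0.2,0,0,0,-1],[0,0,0,0.04,0,0,-1],[0,0,0,0.07,0,0,-1],[0,0,0,0.075,0,0,-1],[0,0,0,0.075,0,0,-1],[0,0,0,0.075,0,0,-1],[0,0,0,0.054,0,0,-1]]]'
python3 - <<'E'
from h import *
delta((466,1.5,176),DOWN*R.from_euler('x',5,degrees=True))
s=bot.sense(); print(s['joint_positions'].round(1))
E
```

```text
t: 29.9
ee_pos: [490.4, 190.6, 39.8]
tcp_rot: [-119.9, 0.1, -69.8]
force: [0.6, 0.4, 7.7]
opening: 31.3
t: 30.9
ee_pos: [489.6, 189.7, 192.8]
tcp_rot: [-84.6, 0.1, -69.9]
force: [-1.1, 0.2, -1.0]
opening: 31.5
t 30.9 pos [489.6 189.7 192.8] rot [-84.6   0.1 -69.9] open 31.5 F [-1.1  0.2 -1. ]
shift units [ 4.215  0.206 -2.203] mm [168.6   8.3 -88.1]
turn units [-0.0049 -0.0009 -0.0009]
[-44.8  24.1  23.4 125.2 -19.4  28.4 -76.7]
```

```bash
python3 -m pendant '[[[0.3,0,-0.1,-0.004,0,0,-1],[0.6,0,-0.3,0,0,0,-1],[0.8,0,-0.4,0,0,0,-1],[0.8,0,-0.4,0,0,0,-1],[0.7,0,-0.4,0,0,0,-1],[0.5,0,-0.3,0,0,0,-1],[0.35,0,-0.2,0,0,0,-1],[0.15,0,-0.08,0,0,0,-1],[0,0,0,0,0,0,-1],[0,0,0,0,0,0,-1],[0,0,0,0,0,0,-1]]]'
python3 slv.py
python3 -c "
from ov import *
overlay('ov4.png',[(30,(0,255,0)),(26,(0,0,255))],c=(480,8,150))"
```

```text
t: 31.82
ee_pos: [467.2, 4.0, 184.2]
tcp_rot: [-85.3, 0.1, -69.7]
force: [-0.4, 1.1, -0.4]
opening: 31.5
n 106 fit [-2.788  2.201  0.048 -0.053] cost 50.6 s range [ 3.8 61.7]
sleeve axis [-0.509 -0.138  0.85 ] pin axis [-0.538 -0.198  0.819] angle 4.3
bottom s along pin 107.1 offset world [3.5 0.2 2.4] tool [ 1.  -2.1  3.6]
mid s along pin 137.0 offset world [4.4 2.  3.4] tool [-0.4 -2.9  5. ]
a in tool [-0.002 -0.864 -0.504] rotvec to align (tool units/90) [ 0.0366 -0.015   0.0255]
n 110 fit [-1.893  0.882  0.    -0.   ] cost 71.3 s range [ 2.7 61.9]
sleeve axis [-0.534 -0.198  0.822] pin axis [-0.538 -0.198  0.819] angle 0.5
bottom s along pin 107.0 offset world [4.2 1.5 3.1] tool [ 0.1 -2.7  4.6]
mid s along pin 137.0 offset world [4.3 1.5 3.2] tool [ 0.1 -2.8  4.8]
a in tool [-0.002 -0.864 -0.504] rotvec to align (tool units/90) [ 0.0031  0.0006 -0.0011]
```

View pics/ov4.png

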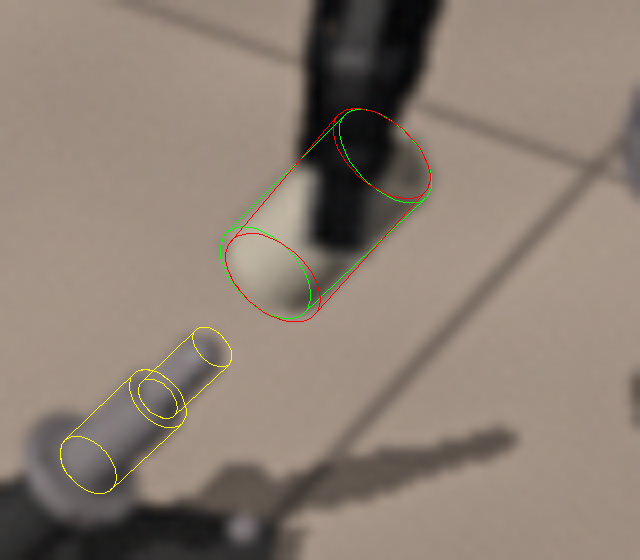

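```bash
python3 - <<'E'
from h import *
for i in range(2):
    delta((479.3,7.9,155.0),DOWN*R.from_euler('x',5,degrees=True)); bot.get_image('side')
E
```

```text
t 31.97 pos [467.    3.9 184. ] rot [-85.3   0.1 -69.7] open 31.2 F [ 0.3 -0.3 -0.5]
shift units [0.014 0.749 0.262] mm [ 0.6 30.  10.5]
turn units [ 0.0034  0.0009 -0.0009]
t 32.02 pos [467.    3.8 184. ] rot [-85.3   0.1 -69.7] open 31.5 F [ 0.6  0.3 -0.1]
shift units [0.01  0.748 0.265] mm [ 0.4 29.9 10.6]
turn units [ 0.0034  0.0007 -0.0008]
```

```bash
python3 -m pendant '[[[0.01,0.074,-0.128,0.003,0,0,-1],[0,0.15,0.087,0,0,0,-1],[0,0.2,0.115,0,0,0,-1],[0,0.2,0.115,0,0,0,-1],[0,0.125,0.073,0,0,0,-1],[0,0,0,0,0,0,-1],[0,0,0,0,0,0,-1]]]'
python3 slv.py
python3 -c "
from ov import *
delta((479.3,7.9,155.0),DOWN*R.from_euler('x',5,degrees=True))
overlay('ov5.png',[(30,(0,255,0))],c=(480,8,145))"
```

```text
t: 32.65
ee_pos: [479.1, 6.8, 154.4]
tcp_rot: [-85.1, 0.1, -69.8]
force: [-0.0, 0.0, -0.5]
opening: 31.4
n 113 fit [-2.375  2.939  0.05  -0.066] cost 87.2 s range [ 3.8 61. ]
sleeve axis [-0.502 -0.132  0.855] pin axis [-0.538 -0.198  0.819] angle 4.8
bottom s along pin 75.7 offset world [-2.  -3.1 -2. ] tool [ 2.2  1.8 -3.1]
mid s along pin 105.6 offset world [-1.  -1.1 -0.9] tool [ 0.7  0.8 -1.4]
a in tool [-0.001 -0.865 -0.502] rotvec to align (tool units/90) [ 0.0427 -0.0157  0.027 ]
n 107 fit [-1.889  1.281  0.    -0.   ] cost 88.6 s range [ 3.2 62.2]
sleeve axis [-0.537 -0.198  0.82 ] pin axis [-0.538 -0.198  0.819] angle 0.4
bottom s along pin 76.0 offset world [-0.8 -2.1 -1. ] tool [ 1.7  0.9 -1.5]
mid s along pin 106.0 offset world [-0.7 -2.1 -1. ] tool [ 1.7  0.9 -1.5]
a in tool [-0.001 -0.865 -0.501] rotvec to align (tool units/90) [ 0.0009  0.0001 -0.0002]
t 32.75 pos [479.    6.7 155. ] rot [-85.1   0.1 -69.8] open 31.8 F [ 0.5  0.6 -0.1]
shift units [-0.025  0.002  0.016] mm [-1.   0.1  0.7]
turn units [ 0.0007 -0.0006 -0.0007]
```

View pics/ov5.png

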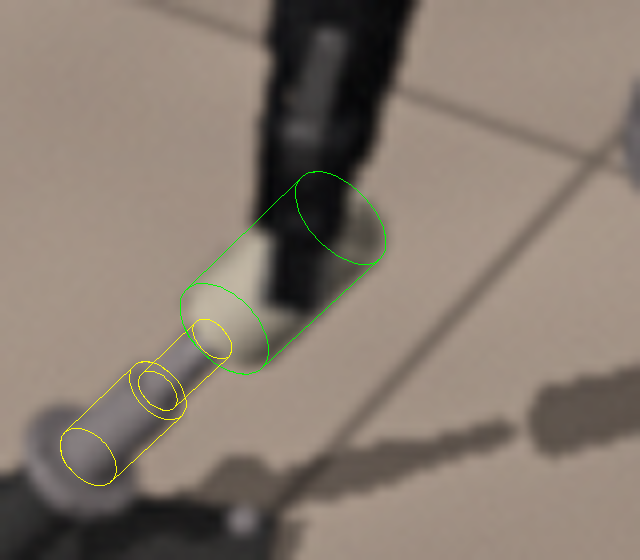

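```bash
python3 -m pendant '[[[-0.035,-0.015,0.026,0,0,0,-1],[0,0.065,0.0375,0,0,0,-1],[0,0.065,0.0375,0,0,0,-1],[0,0.065,0.0375,0,0,0,-1],[0,0.065,0.0375,0,0,0,-1],[0,0,0,0,0,0,-1]]]'
python3 -m pendant '[[[0,0.065,0.0375,0,0,0,-1],[0,0.065,0.0375,0,0,0,-1],[0,0.065,0.0375,0,0,0,-1],[0,0.065,0.0375,0,0,0,-1],[0,0.065,0.0375,0,0,0,-1],[0,0.065,0.0375,0,0,0,-1],[0,0,0,0,0,0,-1]]]'
python3 slv.py
```

```text
t: 33.3
ee_pos: [486.3, 11.1, 145.4]
tcp_rot: [-85.1, 0.1, -69.8]
force: [-0.2, -0.8, -0.0]
opening: 31.5
t: 33.88
ee_pos: [496.0, 14.6, 130.7]
tcp_rot: [-85.1, 0.1, -69.8]
force: [0.1, -0.4, -0.7]
opening: 31.4
n 111 fit [-2.696  2.988  0.065 -0.059] cost 67.6 s range [ 2.2 62.6]
sleeve axis [-0.512 -0.12   0.85 ] pin axis [-0.538 -0.198  0.819] angle 5.0
bottom s along pin 45.6 offset world [-1.2 -1.5 -1.2] tool [ 1.   1.  -1.8]
mid s along pin 75.5 offset world [-0.5  0.8 -0.1] tool [-1.   0.1 -0.2]
a in tool [-0.001 -0.866 -0.501] rotvec to align (tool units/90) [ 0.038  -0.0204  0.0353]
n 115 fit [-1.913  1.382  0.    -0.   ] cost 107.6 s range [ 2.1 62.4]
sleeve axis [-0.537 -0.198  0.82 ] pin axis [-0.538 -0.198  0.819] angle 0.4
bottom s along pin 45.9 offset world [-0.3 -0.3 -0.3] tool [ 0.2  0.2 -0.4]
mid s along pin 75.9 offset world [-0.3 -0.3 -0.3] tool [ 0.2  0.2 -0.4]
a in tool [-0.001 -0.866 -0.501] rotvec to align (tool units/90) [ 0.0006  0.0002 -0.0003]
```

```bash
python3 - <<'E'
from h import *
delta(np.array((499.2,15.2,124.7))+4*np.array([-.5382,-.198,.8192]),LEAN*R.from_euler('x',-30,degrees=True))
s=bot.sense(); print(s['joint_positions'].round(1))
E
```

```text
t 33.98 pos [495.7  14.5 131. ] rot [-85.1   0.1 -69.8] open 31.0 F [-0.6  0.2 -0.7]
shift units [0.014 0.079 0.024] mm [0.6 3.2 1. ]
turn units [ 0.0006 -0.0004 -0.0007]
[-17.1  28.2  13.4 130.8 -24.6  18.5 -52.1]
```

```bash
python3 -m pendant '[[[0,0.043,0.025,0,0,0,-1],[0,0.043,0.025,0,0,0,-1],[0,0,0,0,0,0,-1]]]'; python3 -m pendant '[[[0,0.022,0.0125,0,0,0,-1],[0,0.022,0.0125,0,0,0,-1],[0,0,0,0,0,0,-1]]]'; python3 -m pendant '[[[0,0.022,0.0125,0,0,0,-1],[0,0.022,0.0125,0,0,0,-1],[0,0,0,0,0,0,-1]]]'; python3 -m pendant '[[[0,0.022,0.0125,0,0,0,-1],[0,0,0,0,0,0,-1]]]'
```

```text
t: 34.23
ee_pos: [498.1, 15.4, 127.8]
tcp_rot: [-85.0, 0.1, -69.8]
force: [-0.7, 0.2, -0.0]
opening: 31.8
t: 34.48
ee_pos: [499.0, 15.8, 126.2]
tcp_rot: [-85.0, 0.1, -69.8]
force: [0.5, 0.2, 0.1]
opening: 31.5
t: 34.73
ee_pos: [500.1, 16.2, 124.5]
tcp_rot: [-85.0, 0.1, -69.8]
force: [-0.7, -0.2, -0.5]
opening: 31.9
t: 34.9
ee_pos: [500.6, 16.3, 123.7]
tcp_rot: [-85.0, 0.1, -69.8]
force: [0.5, 0.3, -0.1]
opening: 31.8
```

```bash
python3 -m pendant '[[[0,0.022,0.0125,0,0,0,-1],[0,0.022,0.0125,0,0,0,-1],[0,0,0,0,0,0,-1]]]'; python3 -m pendant '[[[0,0.022,0.0125,0,0,0,-1],[0,0.022,0.0125,0,0,0,-1],[0,0,0,0,0,0,-1]]]'; python3 -m pendant '[[[0,0.022,0.0125,0,0,0,-1],[0,0.022,0.0125,0,0,0,-1],[0,0,0,0,0,0,-1]]]'
```

```text
t: 35.15
ee_pos: [501.8, 16.7, 122.0]
tcp_rot: [-85.0, 0.1, -69.8]
force: [-0.1, 0.6, -0.5]
opening: 31.5
t: 35.4
ee_pos: [502.8, 17.1, 120.3]
tcp_rot: [-85.0, 0.1, -69.8]
force: [0.1, 1.1, -1.0]
opening: 31.4
t: 35.65
ee_pos: [503.9, 17.6, 118.6]
tcp_rot: [-85.0, 0.1, -69.8]
force: [-0.0, 1.0, -0.3]
opening: 31.6
```

Past the shoulder without resistance. Continuing down.

```bash
python3 -m pendant '[[[0,0.065,0.0375,0,0,0,-1],[0,0.065,0.0375,0,0,0,-1],[0,0.065,0.0375,0,0,0,-1],[0,0,0,0,0,0,-1]]]'; python3 -m pendant '[[[0,0.065,0.0375,0,0,0,-1],[0,0.065,0.0375,0,0,0,-1],[0,0,0,0,0,0,-1]]]';python3 - <<'E'
from h import *
delta(np.array((542.5,29.9,60))+39.7*np.array([-.5382,-.198,.8192]))
s=bot.sense(); print(s['joint_positions'].round(1))
E
```

```text
t: 35.98
ee_pos: [508.9, 19.4, 110.9]
tcp_rot: [-85.1, 0.1, -69.8]
force: [-0.3, -0.7, -1.1]
opening: 31.7
t: 36.23
ee_pos: [512.2, 20.6, 106.0]
tcp_rot: [-85.0, 0.1, -69.8]
force: [0.7, 0.1, -0.2]
opening: 31.4
t 36.23 pos [512.2  20.6 106. ] rot [-85.    0.1 -69.8] open 31.4 F [ 0.7  0.1 -0.2]
shift units [0.044 0.356 0.193] mm [ 1.8 14.2  7.7]
[-15.8  31.4  11.2 129.6 -26.   16.2 -51.5]
```

```bash
python3 -m pendant '[[[0,0.065,0.0375,0,0,0,-1],[0,0.065,0.0375,0,0,0,-1],[0,0,0,0,0,0,-1]]]'; python3 -m pendant '[[[0,0.065,0.0375,0,0,0,-1],[0,0.043,0.025,0,0,0,-1],[0,0,0,0,0,0,-1]]]'; python3 -m pendant '[[[0,0.022,0.0125,0,0,0,-1],[0,0.022,0.0125,0,0,0,-1],[0,0,0,0,0,0,-1]]]'
```

```text
t: 36.48
ee_pos: [515.4, 21.9, 101.2]
tcp_rot: [-85.0, 0.1, -69.8]
force: [0.1, -0.5, -0.4]
opening: 31.3
t: 36.73
ee_pos: [518.0, 22.8, 97.1]
tcp_rot: [-85.0, 0.1, -69.8]
force: [-0.6, -1.0, -1.2]
opening: 31.6
t: 36.98
ee_pos: [519.0, 23.1, 95.7]
tcp_rot: [-85.0, 0.1, -69.8]
force: [0.4, -0.2, -0.5]
opening: 31.8
```

```bash
python3 -m pendant '[[[0,0.022,0.0125,0,0,0,-1],[0,0.022,0.0125,0,0,0,-1],[0,0,0,0,0,0,-1]]]'; python3 -m pendant '[[[0,0.022,0.0125,0,0,0,-1],[0,0,0,0,0,0,-1]]]';python3 -m pendant '[[[0,0.022,0.0125,0,0,0,-1],[0,0,0,0,0,0,-1]]]'
```

```text
t: 37.23
ee_pos: [520.1, 23.5, 94.0]
tcp_rot: [-85.0, 0.1, -69.8]
force: [0.3, 0.3, -1.3]
opening: 31.6
t: 37.4
ee_pos: [520.6, 23.7, 93.2]
tcp_rot: [-85.0, 0.1, -69.8]
force: [-0.6, 0.0, 0.0]
opening: 31.7
t: 37.57
ee_pos: [521.0, 23.8, 92.5]
tcp_rot: [-85.0, 0.1, -69.8]
force: [-1.2, -0.1, 1.5]
opening: 31.5
```

```bash
python3 -m pendant '[[[0,0.022,0.0125,0,0,0,-1],[0,0,0,0,0,0,-1]]]'
python3 -c "
from ov import *
overlay('ov6.png',[(30,(0,255,0))],c=(515,18,105))"
```

```text
t: 37.73
ee_pos: [520.9, 23.8, 92.3]
tcp_rot: [-85.1, 0.1, -69.9]
force: [-4.8, -1.0, 14.8]
opening: 31.5
```

View pics/ov6.png

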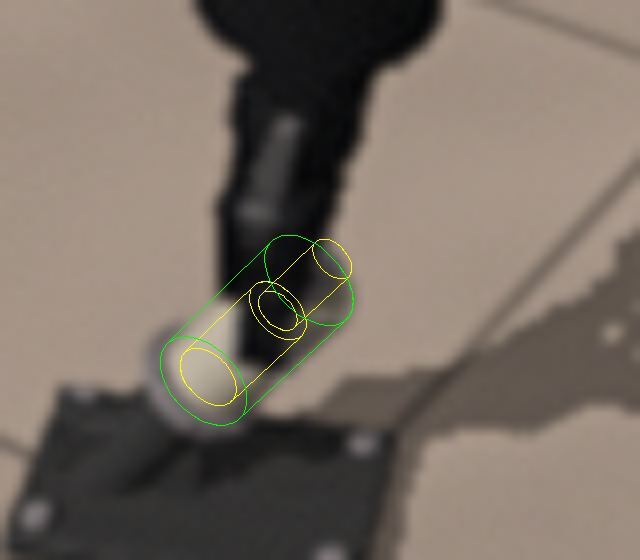

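The sleeve is seated on the flange, with its lower end at (205,385) against the flange ring, contact of about 15 N and s≈0. Withdrawing along the axis.

```bash
python3 -m pendant '[[[0,-0.043,-0.025,0,0,0,-1],[0,-0.1,-0.058,0,0,0,-1],[0,-0.17,-0.1,0,0,0,-1],[0,-0.217,-0.125,0,0,0,-1],[0,-0.217,-0.125,0,0,0,-1],[0,-0.217,-0.125,0,0,0,-1],[0,-0.217,-0.125,0,0,0,-1],[0,-0.217,-0.125,0,0,0,-1],[0,-0.217,-0.125,0,0,0,-1]]]'
python3 -m pendant '[[[0,-0.3,-0.173,0,0,0,-1],[0,-0.35,-0.202,0,0,0,-1],[0,-0.35,-0.15,0,0,0,-1],[0,-0.5,0,0,0,0,-1],[0,-0.4,0,0,0,0,-1],[0,-0.1,0,0,0,0,-1],[0,0,0,0,0,0,-1]]]'
python3 - <<'E'
from h import *
delta((625,239.5,230),DOWN*R.from_euler('x',-30,degrees=True))
s=bot.sense(); print(s['joint_positions'].round(1))
E
```

```text
t: 38.53
ee_pos: [480.9, 9.0, 153.8]
tcp_rot: [-85.0, 0.1, -69.8]
force: [-0.1, 0.3, -0.1]
opening: 30.8
t: 39.12
ee_pos: [455.6, -0.3, 231.8]
tcp_rot: [-84.9, 0.1, -69.8]
force: [0.0, 1.0, -1.2]
opening: 31.4
t 39.12 pos [ 4.556e+02 -3.000e-01  2.318e+02] rot [-84.9   0.1 -69.8] open 31.4 F [ 0.   1.  -1.2]
shift units [-4.165  0.59   6.014] mm [-166.6   23.6  240.6]
turn units [-0.3903  0.     -0.0006]
[-24.9  15.8  23.8 130.3 -15.5  31.1 -59. ]
```

```bash
python3 -m pendant '[[[-0.15,0,0.3,0,0,0,-1],[-0.35,0,0.6,0,0,0,-1],[-0.55,0,0.8,0,0,0,-1],[-0.55,0,0.8,-0.03,0,0,-1],[-0.55,0,0.8,-0.06,0,0,-1],[-0.55,0,0.75,-0.06,0,0,-1],[-0.55,0,0.7,-0.06,0,0,-1],[-0.4,0,0.5,-0.06,0,0,-1],[-0.3,0,0.3,-0.06,0,0,-1],[-0.2,0,0.2,-0.06,0,0,-1],[0,0,0,0,0,0,-1],[0,0,0,0,0,0,-1]]]'
python3 - <<'E'
from h import *
delta((625,239.5,120),DOWN*R.from_euler('x',-30,degrees=True))
s=bot.sense(); print(s['joint_positions'].round(1))
E
```

```text
t: 40.12
ee_pos: [611.3, 235.0, 218.3]
tcp_rot: [-120.4, 0.0, -69.7]
force: [-0.3, -1.2, -0.9]
opening: 31.8
t 40.12 pos [611.3 235.  218.3] rot [-120.4    0.   -69.7] open 31.8 F [-0.3 -1.2 -0.9]
shift units [0.015 1.938 1.553] mm [ 0.6 77.5 62.1]
turn units [ 0.0042  0.0009 -0.    ]
[-37.   46.2  23.1  81.7 -14.3  86.1 -80.7]
```

```bash
python3 -m pendant '[[[0.01,0.2,0.16,0.004,0,0,-1],[0,0.45,0.36,0,0,0,-1],[0,0.55,0.44,0,0,0,-1],[0,0.45,0.36,0,0,0,-1],[0,0.28,0.22,0,0,0,-1],[0,0,0,0,0,0,-1],[0,0,0,0,0,0,-1]]]'
python3 - <<'E'
from h import *
delta((625,239.5,48),DOWN*R.from_euler('x',-30,degrees=True))
p=bot.get_image('side');u,v=map(int,w2pix(p,(625,240,60)))
cv2.imwrite('pics/t1.png',cv2.resize(p['pixels'][v-50:v+45,u-55:u+55,::-1],None,fx=6,fy=6,interpolation=2))
E
```

```text
t: 40.7
ee_pos: [625.5, 238.1, 125.7]
tcp_rot: [-119.8, 0.1, -69.9]
force: [0.9, -0.1, 0.1]
opening: 31.7
t 40.7 pos [625.5 238.1 125.7] rot [-1.198e+02  1.000e-01 -6.990e+01] open 31.7 F [ 0.9 -0.1  0.1]
shift units [-0.035  1.685  0.965] mm [-1.4 67.4 38.6]
turn units [-0.0026 -0.0004 -0.0009]
```

View pics/t1.png

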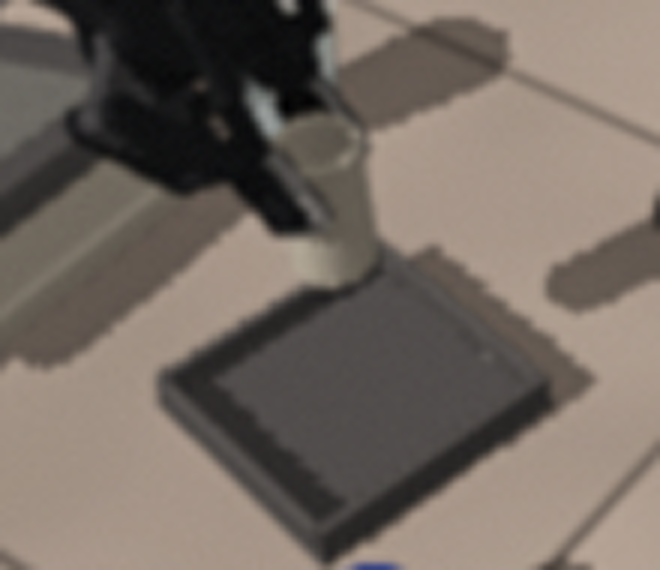

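The sleeve is over the tray and upright, its lower end at (335,265), with its shadow falling inside the tray. Lowering.

```bash
python3 -m pendant '[[[-0.03,0.2,0.115,0,0,0,-1],[0,0.38,0.22,0,0,0,-1],[0,0.43,0.25,0,0,0,-1],[0,0.35,0.2,0,0,0,-1],[0,0.2,0.115,0,0,0,-1],[0,0.1,0.057,0,0,0,-1],[0,0,0,0,0,0,-1]]]'; python3 -m pendant '[[[0,0.022,0.0125,0,0,0,-1],[0,0,0,0,0,0,-1]]]'; python3 -m pendant '[[[0,0.022,0.0125,0,0,0,-1],[0,0,0,0,0,0,-1]]]'
```

```text
t: 41.33
ee_pos: [624.9, 239.7, 47.2]
tcp_rot: [-119.9, 0.0, -69.8]
force: [0.0, 0.4, -0.4]
opening: 31.6
t: 41.5
ee_pos: [625.9, 239.9, 48.1]
tcp_rot: [-119.7, 0.1, -69.8]
force: [0.3, 0.0, -0.4]
opening: 31.4
t: 41.67
ee_pos: [625.8, 240.0, 47.1]
tcp_rot: [-119.7, 0.1, -69.8]
force: [-0.1, 0.2, -0.3]
opening: 31.6
```

```bash
python3 -m pendant '[[[0,0.022,0.0125,0,0,0,-1],[0,0,0,0,0,0,-1]]]'; python3 -m pendant '[[[0,0.022,0.0125,0,0,0,-1],[0,0,0,0,0,0,-1]]]'; python3 -m pendant '[[[0,0.022,0.0125,0,0,0,-1],[0,0,0,0,0,0,-1]]]'
```

```text
t: 41.83
ee_pos: [625.5, 240.0, 45.7]
tcp_rot: [-119.8, 0.1, -69.8]
force: [-0.6, -0.2, -0.3]
opening: 31.6
t: 42.0
ee_pos: [625.6, 240.0, 44.9]
tcp_rot: [-119.8, 0.1, -69.8]
force: [-0.3, -0.2, 2.3]
opening: 30.9
t: 42.17
ee_pos: [625.7, 240.0, 44.8]
tcp_rot: [-119.8, 0.1, -69.8]
force: [0.2, 0.2, 10.0]
opening: 31.2
```

Seated on the tray floor. I'll release, retract along the tool axis, then lift.

```bash
python3 -m pendant '[[[0,-0.015,-0.009,0,0,0,-1],[0,0,0,0,0,0,0.4],[0,0,0,0,0,0,0.4],[0,0,0,0,0,0,0.4],[0,0,0,0,0,0,0.4],[0,0,0,0,0,0,0.4],[0,-0.1,0,0,0,0,0.4],[0,-0.3,0,0,0,0,0.4],[0,-0.6,0,0,0,0,0.4],[0,-0.7,-0.2,0,0,0,0.4],[0,-0.7,-0.4,0,0,0,0.4],[0,-0.7,-0.4,0,0,0,0.4]]]'
python3 -m pendant '[[[0,-0.7,-0.4,0,0,0,0.4],[0.3,-0.5,-0.4,0,0,0,0.4],[0.5,-0.2,-0.4,0,0,0,0.4],[0.5,0,-0.4,0,0,0,0.4],[0.4,0,-0.3,0,0,0,0.4],[0.2,0,-0.1,0,0,0,0.4],[0,0,0,0,0,0,0.4],[0,0,0,0,0,0,0.4]]]'
python3 - <<'E'
from h import *
P={c:bot.get_image(c) for c in ['top','side']}
out=[]
for c,p in P.items():
    cv2.imwrite(f'pics/fin_{c}.png',p['pixels'][:,:,::-1]); w=cloud(p); px=p['pixels'].astype(int)
    for c0 in [(450,-325),(625,240)]:
        u,v=map(int,w2pix(p,(*c0,30))); out.append(cv2.resize(p['pixels'][v-33:v+33,u-33:u+33,::-1],(300,300),interpolation=2))
        m=(np.hypot(w[...,0]-c0[0],w[...,1]-c0[1])<50)&(w[...,2]>25)&(w[...,2]<80)&(px[...,0]-px[...,2]>5); q=w[m]
        for lo,hi in [(25,45),(60,80)]:
            s=q[(q[:,2]>lo)&(q[:,2]<hi)]; 
            if len(s): print(c,c0,lo,len(s),((s.min(0)+s.max(0))/2).round(1),s[:,2].max().round(1))
cv2.imwrite('pics/fin4.png',np.vstack([np.hstack(out[:2]),np.hstack(out[2:])]))
E
```

```text
t: 43.17
ee_pos: [651.3, 249.1, 173.5]
tcp_rot: [-119.8, 0.0, -69.8]
force: [1.1, 0.2, -0.3]
opening: 59.6
t: 43.83
ee_pos: [637.8, 163.3, 259.4]
tcp_rot: [-119.8, 0.1, -69.9]
force: [-0.1, 0.6, -0.3]
opening: 59.9
top (450, -325) 25 34 [ 451.7 -322.7   34.3] 43.4
top (450, -325) 60 84 [ 452.8 -325.6   64. ] 67.7
top (625, 240) 25 44 [623.  236.1  35.1] 44.3
top (625, 240) 60 55 [624.3 238.9  63.6] 67.1
side (450, -325) 25 59 [ 449.3 -319.9   35.1] 45.0
side (450, -325) 60 49 [ 448.7 -327.7   63.7] 67.3
side (625, 240) 25 91 [621.4 239.9  34.9] 44.9
side (625, 240) 60 80 [624.1 238.2  63.7] 67.3
```

View pics/fin4.png

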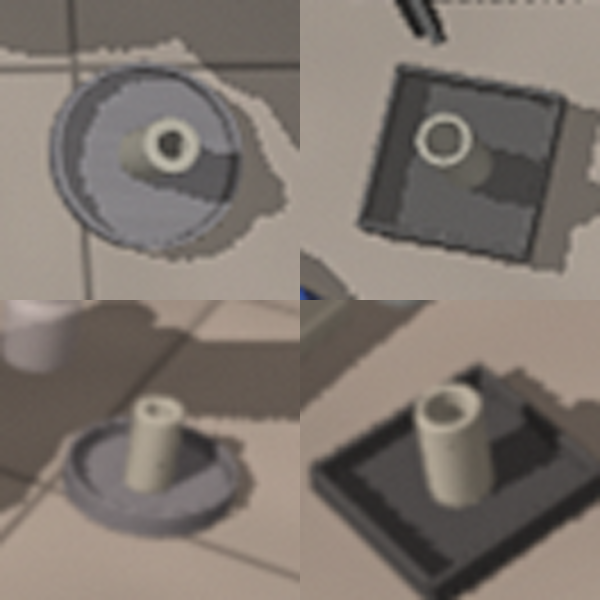

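View pics/fin_side.png

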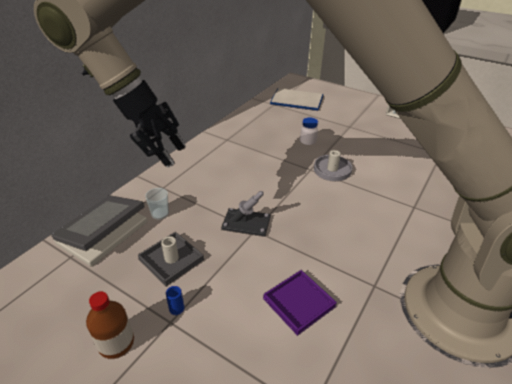

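Both sleeves stand upright: the narrow one in the round dish (334,160) and the wide one in the grey tray (170,250). The bystanders are where they were and the arm is clear of everything. Handing in.

```bash
python3 -c "
from station import bot
print(bot.sense()['t'],bot.hand_in())"
```

```text
the job is handed in; nothing more can be done
43.9333 None
```

Both sleeves were tried on the pin and sorted, and I handed the job in at 43.9 s.

- **First sleeve (narrow bore, the one that stood at about (604, −232)):** it stopped on the pin's shoulder about 39 mm above the flange, with about 14 N along the pin. It now stands upright in the round dish.
- **Second sleeve (wide bore, the one that stood at about (450, 332)):** it passed the shoulder with no measurable resistance and went home onto the flange with about 15 N. It now stands upright in the grey square tray.

**Last checks:** in both cameras each sleeve stands on the floor of its container, with its top at about 65 mm. The bottle, jar, beaker, blue sleeve and purple tray look unmoved in the final side picture. The gripper is open and clear at about 260 mm height.

**What went wrong or disagreed:**
- **Joint limit:** my first approach, with the tool in line with the leaning pin, ran joints 5 and 6 to the end of their ranges and the arm did not reach the pose. I set each sleeve down on free table and regrasped it with the gripper tilted 30°.
- **Sleeve tilt:** the camera fit of the held sleeve's tilt disagreed with the expected value by about 5°. I went by the picture overlay and the contact forces instead.
- **Placing force:** setting the first sleeve in the dish pressed it down with up to about 27 N before I eased off and released.

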